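# Put the cleaned clock parts away in train order under their dust covers

### The arm

A 6-joint arm with a two-finger parallel gripper is mounted at the origin on the work surface. World frame = base frame: x ahead of the robot, y to its left, z up, the work surface at z = 0. Lengths are in m, angles in rad, forces in N, time in s.
With the tool pointing down it reaches from about 0.3 to 0.775 m from the base axis. Payload 14.6 kg.
Tool frame: the origin (TCP) lies at the very end of the fingers, on their centre line; the grasp point (between the pads) lies 19 mm behind it (ctrl.hold_point_z is the z of the grasp point in the tool frame, in m); z points along the fingers, y is the direction in which the jaws open and shut (so a half turn about z gives the same grasp; the last joint's range is limited). The gripper opens to 94 mm and grips with 3 to 60 N. Pads are 16 mm wide; open, the fingers measure 119 mm over their backs; the gripper's body (75 mm by 177 mm) begins 78 mm behind the grasp point.
Start: joints at [1.127, 0.3, 1.521, -0, 1.321, -0.067], TCP at [0.202, 0.511, 0.205] pointing down, gripper open.
Joint ranges: [-3.03, 3.03], [-0.79, 2.21], [0.23, 2.52], [-1.04, 4.18], [0, 3.07], [-2.55, 2.55]. Speed limits (rad/s): [2.22, 2.22, 2.57, 3.14, 3.14, 3.14].

### API

Orientations are given as [roll, pitch, yaw] about the fixed x, y, z axes, in that order (R = Rz(yaw) Ry(pitch) Rx(roll)).
In Python, from station import ctrl, cams, hand_in gives the robot as it stands.
- The arm moves only by the tool servo_tool, never from a script. Its argument "rows" is a list of rows, each a list of 7 numbers: the shift along the world's x, y, z in m, then the turn, a rotation vector about the world's x, y, z in rad, then the gripper command: -1 is shut, 1 is fully open, values between are in proportion. A call has exactly 8 rows; each row is the pose to reach, as a shift and turn from the pose measured when the call began; what a row does not reach only later rows make up. A row lasts 1/12 s, in which the tool goes at most 41.7 mm and 7.16 degrees, less where a joint would pass 70% of its speed; a pose out of reach is approached as far as the arm can. A call with a gripper value outside its range is refused whole. The fingers move at their own pace and stop on an object; "newtons" is the grip in N (left out, the last holds). Time passes only in rows, so rows that repeat a pose let the fingers close, or fill a call up. It gives the time, the measured TCP pose, the force and the opening at its end, in the units of the state.
- ctrl.get_obs(): the state, without advancing time (a new reading comes with each control period).
- cams.camera(name): name is "scene" or "top"; returns a dict with "image" (480x640x3 uint8, red, green, blue), "depth" (480x640 float32, m along the optical axis (not along the pixel's ray), 0 where there is no reading), "fx", "fy", "cx", "cy" (pixels), "rvec" (rotation vector, rad) and "tvec" (3), from world to camera coordinates, as OpenCV has them. Camera axes: x right, y down, z forward; pixel columns grow to the right and rows downward; lengths in m; the calibration is good to about 2 mm. A picture is of the moment at which its call begins.
- hand_in(): hands the job in, once; it reports no verdict.
Trained networks look in a picture, given as the dict that the camera call returned (one of the last four; its "shot" number tells which), for a name from the list of things; names that differ only in an ending like _2 or _b are one class to them, and where a whole thing is asked for, a point or a joint stands for the part that bears it (a point fixed in the world has none). Each returns a list of dicts, best first, with "p" (0 to 1); they miss things now and then, are a little off and sometimes report something else, mostly with a low value. They report only what shows in the picture. A call takes as long as a camera call. They do not tell look-alikes from the thing itself.
- cams.spot_in(picture, name): "box" ([left, top, right, bottom] as shares, 0 to 1, of the picture: columns of its width, rows of its height, round what is visible of it).
- cams.place_of(picture, name): "at" ([column, row] as shares, 0 to 1, of the picture: columns of its width, rows of its height: a listed point, or the origin of a listed thing).
The state is a dict: "time_s": time; "qpos": joint angles; "joint_vel": joint speeds; "tau": joint torques, N m; "ee_pos": TCP position; "eef_rot": TCP orientation; "force": force on the tool from outside, world axes, zero at the start; "moment": the same for the moment, N m; "grip_width": finger opening in m.
Only numpy, scipy, OpenCV 4.12 (cv2) and the standard library are available. Lean on these libraries where they do the work, as an engineer would, in place of code of your own. Each camera call takes 0.05 s, during which the arm holds its last target.

### The job

Put the cleaned clock parts away for the night on the three round wooden bases in the order of the train, left to right as seen from the robot: the mainspring barrel on the left base, the centre wheel on the middle one with its arbor up, the platform escapement on the right one with its balance up, each in the middle of its base. Then cover the two that dust would harm: the tall clear cover goes over the centre wheel and the low one over the escapement, each standing flat and central on its base. Set each thing down without dropping it, and leave the open movement and the eyeglass where they are.

Things in the scene. Friction and masses are not known exactly. Their poses are not given: they have to be found in the camera images.
- barrel: mainspring barrel: closed plain brass drum 46 mm in diameter from z = 5 to 26 mm, standing on a toothed flange of 54 mm diameter (z = 0 to 5 mm), with a thin squared steel arbor end on top up to z = 39 mm; origin at the centre of its underside, z up. 160 g
- wheel: centre wheel: spoked brass wheel of 50 mm diameter, 3 mm thick (z = 3 to 6 mm), lying on a small hub of 20 mm diameter, with its steel arbor upright in the middle: pinion 12 mm thick from z = 6 to 20 mm, then a round pipe 9 mm in diameter from z = 20 to 46 mm (the place to grip it), then a 6 mm tip up to z = 52 mm; origin at the centre of its underside, z up along the arbor. 50 g
- platform: platform escapement: rectangular brass plate, 44 mm along its x by 32 mm along its y, 4 mm thick (z = 4 to 8 mm), standing on four 4 mm screw ends; on it a small steel balance wheel of 25 mm diameter under a brass bridge, up to z = 21 mm. Origin at the centre of its underside (the foot plane), z up. Take it by the plate's two long edges, 32 mm apart along its y. 50 g
- tall_cover: the taller clear plastic dust cover, an upside-down cup of 80 mm outer diameter with 3 mm wall, open below, its shoulder rounded (flat top about 40 mm across); origin at the centre of its rim plane (its underside), z up. The body is 64 mm high, the top inside is at 61 mm; in the middle of the top stands a turned light-wood knob, 18 mm across and 18 mm high (from z = 64 to 82 mm), to lift it by. 110 g
- low_cover: the lower clear plastic dust cover, an upside-down cup of 80 mm outer diameter with 3 mm wall, open below, its shoulder rounded (flat top about 40 mm across); origin at the centre of its rim plane (its underside), z up. The body is 34 mm high, the top inside is at 31 mm; in the middle of the top stands a turned light-wood knob, 18 mm across and 18 mm high (from z = 34 to 52 mm), to lift it by. 110 g
- base_a: turned light-wood dust-cover base, a flat disc of 110 mm diameter and 12 mm thick with a thin dark green baize inlay, fixed to the bench, axes parallel to the world's; origin at the centre of its underside, so its top is at z = 12 mm. The three bases are alike and their names say nothing of their order: the left one is the one with the greatest y, the right one has the least y
- base_b: turned light-wood dust-cover base, a flat disc of 110 mm diameter and 12 mm thick with a thin dark green baize inlay, fixed to the bench, axes parallel to the world's; origin at the centre of its underside, so its top is at z = 12 mm. The three bases are alike and their names say nothing of their order: the left one is the one with the greatest y, the right one has the least y
- base_c: turned light-wood dust-cover base, a flat disc of 110 mm diameter and 12 mm thick with a thin dark green baize inlay, fixed to the bench, axes parallel to the world's; origin at the centre of its underside, so its top is at z = 12 mm. The three bases are alike and their names say nothing of their order: the left one is the one with the greatest y, the right one has the least y
- movement: bystander: open round clock movement on short wooden feet, a brass plate of 86 mm diameter with pillars and wheels on it, up to 58 mm high; origin at the centre of its underside. It stands among the bases. To be left alone
- eyeglass: bystander: small black clockmaker's eyeglass standing on its narrow end, 34 mm across at the top, 30 mm high; origin at the centre of its underside. To be left alone
Things that resemble listed ones, but are neither listed nor needed, are in the scene too. What is shaped like the tall_cover but black or green is not meant.

How it is judged:
At the end, for the whole second after the job is handed in: Barrel, centre wheel and escapement upright on the left (greatest y), middle and right base, tall cover over the wheel, low cover over the escapement; each within 12 mm of its base's centre, 3 mm of its top in height, tilted under 0.08 rad, released and at rest (((y of base_a in the frame of base_b above 0 m and y of base_b in the frame of base_c above 0 m and horizontal distance between barrel and base_a below 0.012 m and horizontal distance between each of wheel, tall_cover and base_b below 0.012 m and horizontal distance between each of platform, low_cover and base_c below 0.012 m) or (y of base_a in the frame of base_c above 0 m and y of base_c in the frame of base_b above 0 m and horizontal distance between barrel and base_a below 0.012 m and horizontal distance between each of wheel, tall_cover and base_c below 0.012 m and horizontal distance between each of platform, low_cover and base_b below 0.012 m) or (y of base_b in the frame of base_a above 0 m and y of base_a in the frame of base_c above 0 m and horizontal distance between barrel and base_b below 0.012 m and horizontal distance between each of wheel, tall_cover and base_a below 0.012 m and horizontal distance between each of platform, low_cover and base_c below 0.012 m) or (y of base_b in the frame of base_c above 0 m and y of base_c in the frame of base_a above 0 m and horizontal distance between barrel and base_b below 0.012 m and horizontal distance between each of wheel, tall_cover and base_c below 0.012 m and horizontal distance between each of platform, low_cover and base_a below 0.012 m) or (y of base_c in the frame of base_a above 0 m and y of base_a in the frame of base_b above 0 m and horizontal distance between barrel and base_c below 0.012 m and horizontal distance between each of wheel, tall_cover and base_a below 0.012 m and horizontal distance between each of platform, low_cover and base_b below 0.012 m) or (y of base_c in the frame of base_b above 0 m and y of base_b in the frame of base_a above 0 m and horizontal distance between barrel and base_c below 0.012 m and horizontal distance between each of wheel, tall_cover and base_b below 0.012 m and horizontal distance between each of platform, low_cover and base_a below 0.012 m)) and height (world z) of barrel between 0.009 and 0.015 m and angle between each of barrel, wheel, platform, tall_cover, low_cover's own z axis and vertical below 0.08 rad and linear speed of each of barrel, wheel, platform, tall_cover, low_cover below 0.02 m/s and angular speed of each of barrel, wheel, platform, tall_cover, low_cover below 0.2 rad/s and height (world z) of wheel between 0.009 and 0.015 m and height (world z) of platform between 0.009 and 0.015 m and height (world z) of tall_cover between 0.009 and 0.015 m and height (world z) of low_cover between 0.009 and 0.015 m); the robot touches nothing.
It fails at once if the movement is pushed more than 15 mm from its place (distance of movement from where it was at the start of the episode above 0.015 m).
It fails at once if the eyeglass is pushed more than 15 mm from its place (distance of eyeglass from where it was at the start of the episode above 0.015 m).
It fails at once if a part or a cover is dropped: it moves faster than 0.6 m/s (a fall of about 18 mm) with no finger on it ((linear speed of barrel above 0.6 m/s and contact force between the fingers and barrel below 0.02 N) or (linear speed of wheel above 0.6 m/s and contact force between the fingers and wheel below 0.02 N) or (linear speed of platform above 0.6 m/s and contact force between the fingers and platform below 0.02 N) or (linear speed of tall_cover above 0.6 m/s and contact force between the fingers and tall_cover below 0.02 N) or (linear speed of low_cover above 0.6 m/s and contact force between the fingers and low_cover below 0.02 N)).
It also fails if it takes over 106 s, if anything falls off the work surface, if the arm or the gripper's body presses on something with over 40 N, if the wrist force passes 120 N, or if a joint passes its speed limit or range.

## Working session

There is one attempt and no reset: what is moved stays moved. The work goes in short steps, Python scripts to look and compute and a tool call to move; the robot and the scene stay as the last step left them, time stands still between calls to the robot, and variables do not carry over. Pictures are saved under pics/ and viewed, and the job is handed in when it is done.

Besides the shell and the picture viewer there is one more tool, called after "Emit:" by a JSON object that holds its "api" and its "payload". servo_tool: Moves the arm, as the interface text tells. Its arguments: {"type":"object","properties":{"rows":{"type":"array"},"newtons":{"type":"number"}},"required":["rows"]}

```bash
mkdir -p pics; ls; python3 - <<'E'
from station import ctrl,cams
import cv2
o=ctrl.get_obs();print({k:o[k] for k in('time_s','ee_pos','eef_rot','grip_width')},ctrl.hold_point_z)
for n in('scene','top'):
    p=cams.camera(n);cv2.imwrite(f'pics/{n}0.png',p['image'][:,:,::-1])
    print(n,p['shot'],p['fx'],p['rvec'],p['tvec'])
    for t in ['barrel','wheel','platform','tall_cover','low_cover','base_a','movement','eyeglass']:
        for r in cams.place_of(p,t)[:5]: print(t,round(r['p'],2),[round(r['at'][0]*640),round(r['at'][1]*480)])
E
```

```text
pics
{'time_s': 0.0, 'ee_pos': array([0.20225947, 0.51119911, 0.20489678]), 'eef_rot': array([-3.14049739e+00, -9.70545732e-05,  2.76479090e+00]), 'grip_width': 0.09373662688534323} -0.0188
scene 1 604.0529862512666 [ 1.10475595  2.13113213 -1.17885065] [ 0.31237359 -0.14187459  1.81324864]
barrel 0.86 [417, 269]
wheel 0.58 [366, 256]
platform 0.65 [418, 268]
platform 0.46 [316, 239]
platform 0.17 [485, 295]
tall_cover 0.95 [228, 201]
tall_cover 0.84 [259, 187]
tall_cover 0.71 [200, 190]
low_cover 0.97 [279, 220]
low_cover 0.66 [367, 254]
base_a 0.95 [214, 239]
base_a 0.87 [265, 274]
base_a 0.64 [348, 292]
movement 0.88 [405, 330]
eyeglass 0.5 [483, 293]
top 2 445.38758471141244 [ 2.14912357 -2.15736819  0.15821943] [-0.06414803  0.47076257  0.88524063]
barrel 0.55 [191, 267]
wheel 0.71 [247, 255]
platform 0.68 [306, 250]
platform 0.32 [113, 263]
tall_cover 0.8 [457, 255]
tall_cover 0.7 [457, 312]
tall_cover 0.7 [512, 263]
base_a 0.86 [406, 180]
base_a 0.85 [231, 189]
base_a 0.75 [318, 156]
movement 0.56 [156, 163]
eyeglass 0.57 [109, 263]
```

View pics/scene0.png

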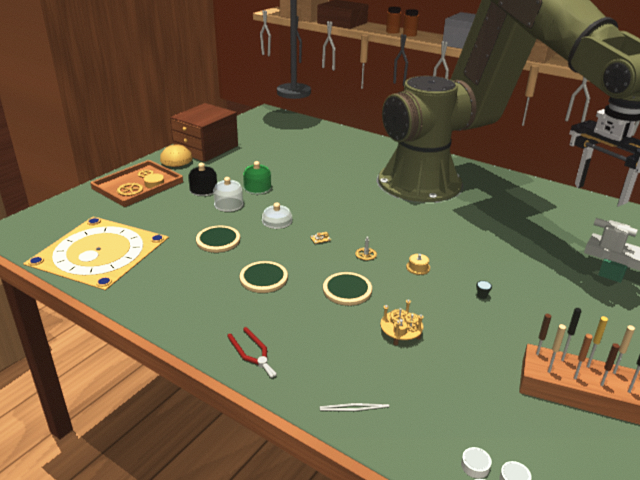

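View pics/top0.png

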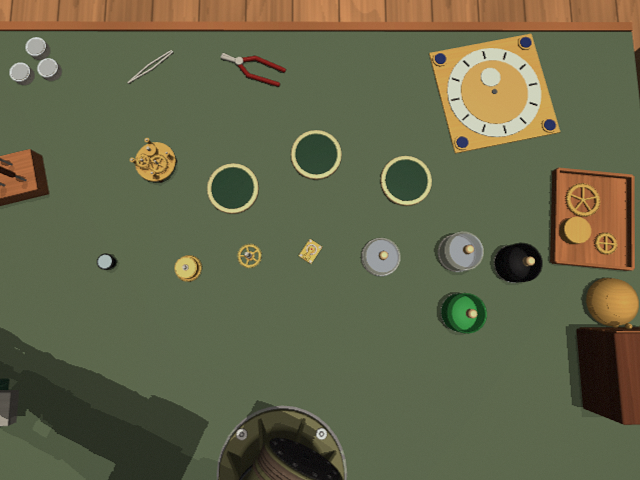

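The top view shows barrel (188,267), wheel (249,256), platform (311,251), low cover (381,257), clear tall cover (460,252), with bases at (232,188), (316,155) and (406,180). The black (518,263) and green (463,313) covers are look-alikes, so the clear grey one at (460,252) is the one meant. The tray parts are also decoys. Next I'll measure and take an enlarged crop.

```bash
cat > h.py <<'E'
import numpy as np,cv2
def RT(p): return cv2.Rodrigues(np.array(p['rvec'],float))[0],np.array(p['tvec'],float).ravel()
def cloud(p):
    R,t=RT(p);d=p['depth'].astype(float);v,u=np.mgrid[:480,:640]
    c=np.stack([(u-p['cx'])/p['fx']*d,(v-p['cy'])/p['fy']*d,d],-1)
    w=(c-t)@R; w[d==0]=np.nan
    return w
def px2w(p,u,v,z):
    R,t=RT(p);r=R.T@np.array([(u-p['cx'])/p['fx'],(v-p['cy'])/p['fy'],1]);o=-R.T@t
    return o+r*(z-o[2])/r[2]
def w2px(p,w):
    R,t=RT(p);c=R@np.array(w)+t
    return p['fx']*c[0]/c[2]+p['cx'],p['fy']*c[1]/c[2]+p['cy']
E
python3 - <<'E'
from station import ctrl,cams
from h import *
p=cams.camera('top');im=p['image'];hsv=cv2.cvtColor(im,cv2.COLOR_RGB2HSV)
w=cloud(p)
cv2.imwrite('pics/crop_a.png',cv2.resize(im[120:320,150:550],None,fx=2,fy=2,interpolation=cv2.INTER_CUBIC)[:,:,::-1])
# colour mask against cloth
bg=np.median(im[200:240,260:340].reshape(-1,3),0)
print('bg',bg)
diff=np.abs(im.astype(int)-bg).max(2)
for n,(u,v,r,z) in dict(barrel=(188,267,20,.026),wheel=(249,256,18,.006),platform=(311,251,18,.008),low=(381,257,26,.0),tall=(460,252,28,.0),bl=(232,188,34,.012),bm=(316,155,34,.012),br=(406,180,34,.012),mov=(155,160,30,.02),eye=(107,262,15,.03)).items():
    y,x=np.mgrid[:480,:640];near=(x-u)**2+(y-v)**2<r*r
    m=(near&(diff>22)).astype(np.uint8)
    cs,_=cv2.findContours(m,0,2);c=max(cs,key=cv2.contourArea)
    (cx,cy),rr=cv2.minEnclosingCircle(c);R=cv2.minAreaRect(c)
    P=px2w(p,cx,cy,z)
    pts=w[(m>0)];hi=np.nanpercentile(pts[:,2],[50,90,99])
    # area centroid from cloud with height>3mm
    q=w[near&(w[...,2]>.004)]
    print(n,(round(cx,1),round(cy,1),round(rr,1)),'w',P.round(4),'rect',[np.round(a,1) for a in R],'z',hi.round(4),'cl',((np.nanmin(q,0)+np.nanmax(q,0))/2).round(4)[:2] if len(q) else None, (np.nanmax(q,0)-np.nanmin(q,0)).round(3)[:2] if len(q) else None)
E
```

```text
bg [ 93. 105.  78.]
barrel (187.9, 267.5, 14.2) w [0.4064 0.1913 0.026 ] rect [array([187.8, 267.8]), array([26.2, 26.9]), np.float64(45.0)] z [0.0255 0.0287 0.0383] cl [0.4069 0.1993] [0.055 0.075]
wheel (249.0, 255.3, 12.5) w [0.4329 0.0692 0.006 ] rect [array([249.1, 255.3]), array([23.7, 23.7]), np.float64(26.6)] z [0.0052 0.0085 0.0524] cl [0.436  0.0672] [0.059 0.051]
platform (310.0, 250.5, 12.8) w [ 0.4425 -0.0594  0.008 ] rect [array([309.9, 250.6]), array([15.5, 21.6]), np.float64(33.7)] z [0.0092 0.0195 0.0222] cl [ 0.443  -0.0573] [0.062 0.064]
low (380.1, 256.8, 20.1) w [ 0.4295 -0.2083  0.    ] rect [array([380.4, 256. ]), array([39.3, 37.4]), np.float64(35.0)] z [0.0309 0.0358 0.0529] cl [ 0.4256 -0.2075] [0.095 0.102]
tall (458.5, 251.5, 24.7) w [ 0.4401 -0.3758  0.    ] rect [array([458.9, 251.1]), array([40.1, 48.2]), np.float64(74.7)] z [0.0598 0.0654 0.0821] cl [ 0.4377 -0.368 ] [0.088 0.086]
bl (232.4, 188.5, 26.2) w [0.5758 0.1061 0.012 ] rect [array([232.5, 188. ]), array([50., 51.]), np.float64(90.0)] z [0.0122 0.0144 0.0161] cl [0.5707 0.1077] [0.128 0.137]
bm (315.7, 154.6, 25.6) w [ 0.6506 -0.0725  0.012 ] rect [array([316., 155.]), array([50., 50.]), np.float64(90.0)] z [0.0121 0.0144 0.0159] cl [ 0.6507 -0.0733] [0.14  0.109]
br (405.5, 180.0, 26.2) w [ 0.5937 -0.2652  0.012 ] rect [array([405.5, 180.5]), array([49., 51.]), np.float64(90.0)] z [0.0122 0.0145 0.0163] cl [ 0.5974 -0.2722] [0.141 0.128]
mov (153.0, 160.2, 24.0) w [0.6361 0.2752 0.02  ] rect [array([154.5, 161.3]), array([43.6, 41. ]), np.float64(36.9)] z [0.0236 0.0445 0.0572] cl [0.6374 0.2771] [0.103 0.111]
eye (106.9, 261.5, 10.2) w [0.419  0.3559 0.03  ] rect [array([107., 261.]), array([16., 20.]), np.float64(90.0)] z [0.0296 0.0322 0.0334] cl [0.4201 0.3599] [0.033 0.034]
```

View pics/crop_a.png

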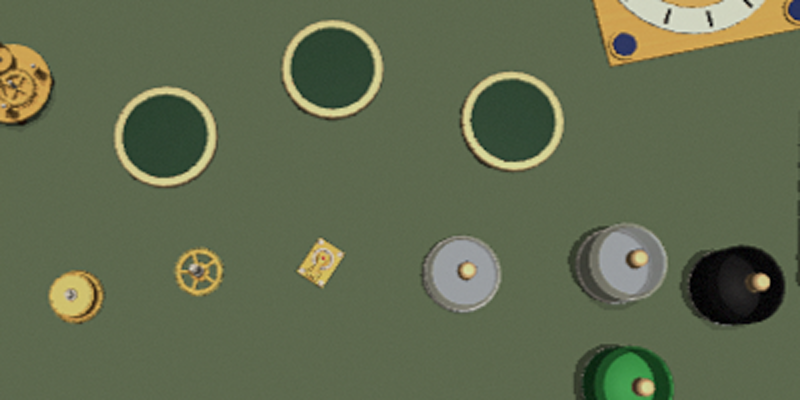

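```bash
python3 - <<'E'
from station import ctrl,cams
from h import *
pt=cams.camera('top');ps=cams.camera('scene')
def est(p,m,z):
    n,l,s,c=cv2.connectedComponentsWithStats(m.astype(np.uint8));i=1+s[1:,4].argmax()
    cs,_=cv2.findContours((l==i).astype(np.uint8),0,2);(u,v),r=cv2.minEnclosingCircle(max(cs,key=cv2.contourArea))
    return c[i].round(1),s[i,4],px2w(p,*c[i],z).round(4)[:2]
y,x=np.mgrid[:480,:640]
for p,name,rois in((pt,'top',dict(low=(383,255,12),tall=(468,249,12))),(ps,'scene',dict(low=(276,207,9),tall=(227,182,9)))):
    hsv=cv2.cvtColor(p['image'],cv2.COLOR_RGB2HSV)
    for n,(u,v,r) in rois.items():
        near=(x-u)**2+(y-v)**2<r*r
        m=near&(hsv[...,1]>70)&(hsv[...,0]<30)&(hsv[...,2]>110)
        zc={'low':.043,'tall':.073}[n]+(.007 if name=='top' else 0)
        print(name,n,est(p,m,zc))
# cloud knob tops
for p in(pt,ps):
    w=cloud(p)
    for n,c,z in(('low',(.43,-.208),.048),('tall',(.44,-.375),.077),('wheel',(.433,.069),.03),('barrelarb',(.406,.191),.031)):
        q=w[(np.hypot(w[...,0]-c[0],w[...,1]-c[1])<.03)&(w[...,2]>z)]
        print(n,len(q),np.median(q,0).round(4),((q.min(0)+q.max(0))/2).round(4) if len(q) else '')
# project candidates
for n,P in dict(barrel=(.4064,.1913,.039),barrel26=(.4064,.1913,.026),wheel=(.4329,.0692,.052),platform=(.4425,-.0594,.021),bl=(.5758,.1061,.012),bm=(.6506,-.0725,.012),br=(.5937,-.2652,.012)).items():
    print(n,np.round(w2px(pt,P),1),np.round(w2px(ps,P),1))
for p,n,(a,b,c,d) in((ps,'s',(225,275,190,440)),(pt,'t',(230,290,170,330))):
    cv2.imwrite(f'pics/crop_{n}1.png',cv2.resize(p['image'][a:b,c:d],(800,int(800*(b-a)/(d-c))),interpolation=cv2.INTER_CUBIC)[:,:,::-1])
# bases in both cameras: wood ring colour ellipse
for p,name,cs in((pt,'top',[(232,188),(316,155),(406,180)]),(ps,'scene',[(347,289),(264,277),(218,238)])):
    hsv=cv2.cvtColor(p['image'],cv2.COLOR_RGB2HSV)
    for u,v in cs:
        m=((x-u)**2+(y-v)**2<34**2)&(p['image'][...,0]>150)
        cc,_=cv2.findContours(m.astype(np.uint8),0,1);c=max(cc,key=lambda k:cv2.minEnclosingCircle(k)[1])
        e=cv2.fitEllipse(c);print(name,np.round(e[0],1),np.round(e[1],1),px2w(p,*e[0],.011).round(4)[:2])
E
```

```text
top low (array([383.4, 254.7]), np.int32(41), array([ 0.4291, -0.2071]))
top tall (array([469.3, 248.5]), np.int32(48), array([ 0.4378, -0.3703]))
scene low (array([276.4, 206. ]), np.int32(46), array([ 0.4282, -0.2066]))
scene tall (array([226.8, 180. ]), np.int32(38), array([ 0.4359, -0.3707]))
low 52 [ 0.4301 -0.208   0.0519] [ 0.4293 -0.2083  0.0519]
tall 59 [ 0.437  -0.3698  0.0818] [ 0.4377 -0.3707  0.0814]
wheel 20 [0.432  0.0671 0.0466] [0.4323 0.0678 0.0429]
barrelarb 15 [0.4086 0.1955 0.0388] [0.4077 0.1965 0.037 ]
low 16 [ 0.4328 -0.2023  0.0498] [ 0.4315 -0.2036  0.0519]
tall 18 [ 0.4406 -0.3672  0.0796] [ 0.4412 -0.3665  0.0802]
wheel 30 [0.4361 0.0718 0.0415] [0.436  0.0713 0.0425]
barrelarb 12 [0.4085 0.1985 0.0372] [0.4089 0.1981 0.0355]
barrel [186.2 267.1] [416.6 253.2]
barrel26 [187.9 267.5] [416.  257.8]
wheel [245.9 253.2] [366.2 237. ]
platform [310.  249.8] [319.4 232.9]
bl [232.4 188.5] [346.8 285. ]
bm [315.7 154.6] [263.4 273.4]
br [405.5 180. ] [217.7 236.2]
top [232.3 187.7] [48.5 50.1] [0.5778 0.1065]
top [315.9 153.8] [47.5 49. ] [ 0.6527 -0.0729]
top [406.1 179.9] [47.8 49.9] [ 0.5941 -0.2668]
scene [347.1 287.3] [31.7 48.8] [0.5815 0.1106]
scene [263.  275.6] [30.3 47.9] [ 0.6566 -0.0687]
scene [217.3 237.6] [25.2 43.9] [ 0.5979 -0.2629]
```

```bash
ls pics
```

```text
crop_a.png
crop_s1.png
crop_t1.png
scene0.png
top0.png
```

View pics/crop_t1.png

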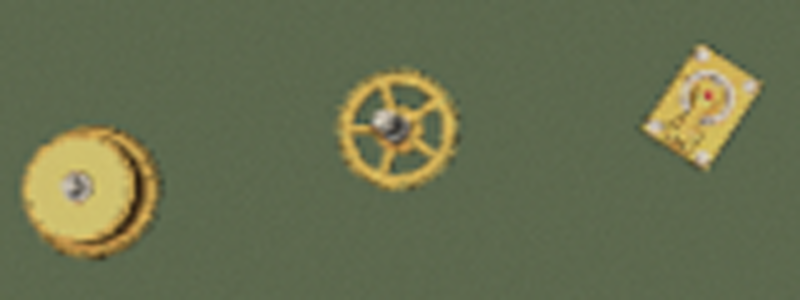

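View pics/crop_s1.png

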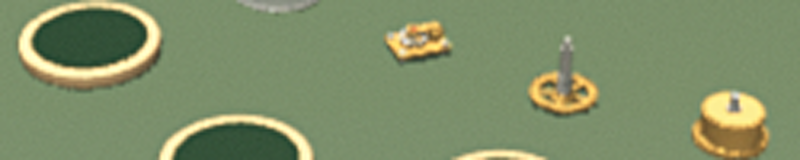

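The enlarged crops confirm the barrel (186,267), wheel tip (246,254) and platform centre (310,251). The barrel comes first.

Emit:
{"api": "servo_tool", "payload": {"rows": [[0.03,-0.04,-0.01,0,0,0,1],[0.05,-0.08,-0.02,0,0,0,1],[0.075,-0.115,-0.03,0,0,0,1],[0.1,-0.15,-0.04,0,0,0,1],[0.12,-0.19,-0.05,0,0,0,1],[0.145,-0.225,-0.06,0,0,0,1],[0.17,-0.26,-0.07,0,0,0,1],[0.195,-0.3,-0.08,0,0,0,1]], "newtons": 20}}

```text
time_s: 1.72
ee_pos: [0.3802, 0.2373, 0.1325]
eef_rot: [3.141, 0.0, 2.765]
force: [1.7, 0.8, 0.1]
grip_width: 0.0941
```

```bash
python3 - <<'E'
from station import ctrl,cams
from h import *
p=cams.camera('top')
c=[px2w(p,x/5-.4+170,y/5-.4+230,.008)[:2] for x,y in((702,45),(762,82),(708,168),(643,128))]
for i in range(4):
    d=c[(i+1)%4]-c[i];print(np.linalg.norm(d).round(4),np.degrees(np.arctan2(d[1],d[0])).round(1))
print(np.mean(c,0))
print(ctrl.get_obs()['ee_pos'],ctrl.get_obs()['eef_rot'])
# fine platform mask
im=p['image'][236:266,295:326];hsv=cv2.cvtColor(cv2.resize(im,None,fx=8,fy=8,interpolation=cv2.INTER_CUBIC),cv2.COLOR_RGB2HSV)
m=(hsv[...,0]<32)&(hsv[...,1]>90);m=cv2.morphologyEx(m.astype(np.uint8),cv2.MORPH_CLOSE,np.ones((25,25)))
cs,_=cv2.findContours(m,0,2);R=cv2.minAreaRect(max(cs,key=cv2.contourArea));b=cv2.boxPoints(R)
c=[px2w(p,(x+.5)/8-.5+295,(y+.5)/8-.5+236,.008)[:2] for x,y in b]
for i in range(4):
    d=c[(i+1)%4]-c[i];print(np.linalg.norm(d).round(4),np.degrees(np.arctan2(d[1],d[0])).round(1))
print(np.mean(c,0))
E
```

```text
0.0298 -122.1
0.0429 147.7
0.0321 58.1
0.0431 -35.4
[ 0.44201155 -0.06013492]
[0.38263976 0.23234707 0.13090634] [-3.13964959e+00  7.58054446e-05  2.76133968e+00]
0.0464 -34.0
0.0344 -124.5
0.0463 145.7
0.0341 55.7
[ 0.44178846 -0.05932734]
```

Emit:
{"api": "servo_tool", "payload": {"rows": [[0.024,-0.037,-0.02,0,0,0,1],[0.024,-0.037,-0.05,0,0,0,1],[0.024,-0.037,-0.08,0,0,0,1],[0.024,-0.037,-0.08,0,0,0,1],[0.024,-0.037,-0.08,0,0,0,1],[0.024,-0.037,-0.08,0,0,0,1],[0.024,-0.037,-0.08,0,0,0,1],[0.024,-0.037,-0.08,0,0,0,1]]}}

```text
time_s: 2.43
ee_pos: [0.4073, 0.1961, 0.0525]
eef_rot: [-3.141, 0.002, 2.762]
force: [0.3, -0.2, 0.1]
grip_width: 0.094
```

```bash
python3 - <<'E'
from station import ctrl,cams
from h import *
print(ctrl.get_obs()['ee_pos'],ctrl.get_obs()['force'])
p=cams.camera('scene');cv2.imwrite('pics/b1.png',cv2.resize(p['image'][180:330,320:520],None,fx=4,fy=4,interpolation=cv2.INTER_CUBIC)[:,:,::-1])
E
```

```text
[0.40726061 0.19606418 0.05247161] [ 0.31976689 -0.24059682  0.09427594]
```

View pics/b1.png

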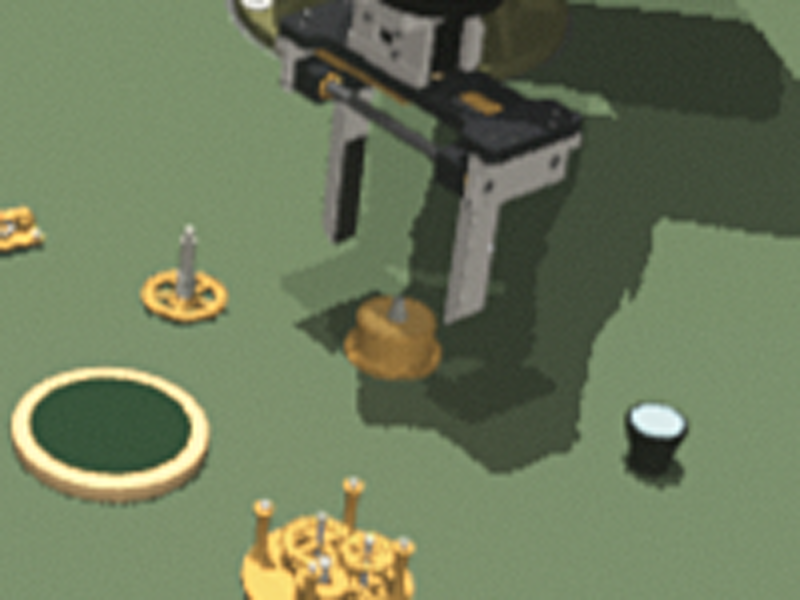

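The barrel stands centred between the open jaws. I'll go down and grip it.

Emit:
{"api": "servo_tool", "payload": {"rows": [[0,0,-0.02,0,0,0,1],[0,0,-0.04,0,0,0,1],[0,0,-0.044,0,0,0,1],[0,0,-0.044,0,0,0,1],[0,0,-0.044,0,0,0,-1],[0,0,-0.044,0,0,0,-1],[0,0,-0.044,0,0,0,-1],[0,0,-0.044,0,0,0,-1]], "newtons": 20}}

```text
time_s: 3.15
ee_pos: [0.4075, 0.1961, 0.0089]
eef_rot: [3.141, 0.003, 2.762]
force: [-0.0, -0.0, 0.1]
grip_width: 0.0704
```

Emit:
{"api": "servo_tool", "payload": {"rows": [[0,0,0,0,0,0,-1],[0,0,0,0,0,0,-1],[0,0,0,0,0,0,-1],[0,0,0.02,0,0,0,-1],[0,0,0.05,0,0,0,-1],[0,0,0.08,0,0,0,-1],[0,0,0.08,0,0,0,-1],[0,0,0.08,0,0,0,-1]]}}

```text
time_s: 3.82
ee_pos: [0.408, 0.1963, 0.0898]
eef_rot: [3.139, 0.005, 2.762]
force: [0.1, -0.3, -2.7]
grip_width: 0.0449
```

```bash
cat > s.py <<'E'
from station import ctrl,cams
from h import *
import sys
o=ctrl.get_obs();print(o['time_s'],o['ee_pos'].round(4),o['eef_rot'].round(3),o['grip_width'],o['force'].round(1),o['qpos'].round(2))
if len(sys.argv)>1:
    n=sys.argv[1]
    for c in('scene','top'):
        p=cams.camera(c);cv2.imwrite(f'pics/{n}_{c}.png',p['image'][:,:,::-1])
        np.savez(f'pics/{n}_{c}.npz',**{k:p[k] for k in('image','depth','fx','fy','cx','cy','rvec','tvec')})
    if len(sys.argv)>5:
        pass
E
python3 s.py b2
```

```text
3.8167 [0.408  0.1963 0.0898] [3.139 0.005 2.762] 0.044897330187967585 [ 0.1 -0.3 -2.7] [ 0.37  0.22  1.91 -0.    1.   -0.82]
```

View pics/b2_scene.png

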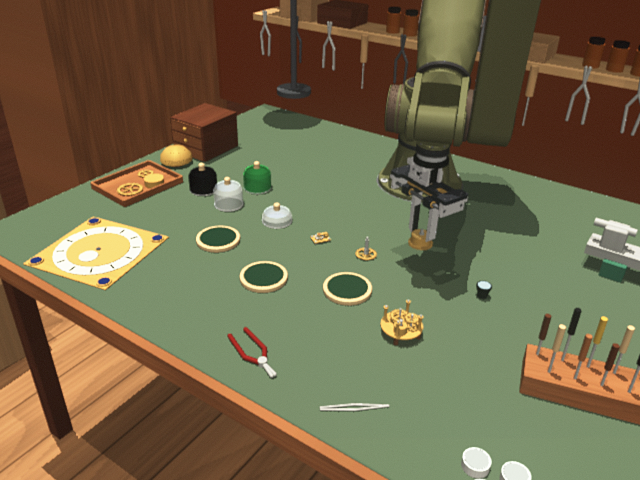

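Emit:
{"api": "servo_tool", "payload": {"rows": [[0.03,-0.016,0,0,0,0,-1],[0.06,-0.031,0,0,0,0,-1],[0.09,-0.047,0,0,0,0,-1],[0.12,-0.063,0,0,0,0,-1],[0.15,-0.078,0,0,0,0,-1],[0.1705,-0.089,0,0,-0.004,0,-1],[0.1705,-0.089,-0.02,0,-0.004,0,-1],[0.1705,-0.089,-0.05,0,-0.004,0,-1]]}}

```text
time_s: 4.58
ee_pos: [0.5789, 0.106, 0.0374]
eef_rot: [3.14, 0.007, 2.761]
force: [0.4, -0.6, -2.3]
grip_width: 0.0452
```

```bash
python3 s.py b3
```

```text
4.5833 [0.5789 0.106  0.0374] [3.14  0.007 2.761] 0.04517045053171851 [ 0.4 -0.6 -2.3] [ 0.12  0.57  1.56 -0.    1.01 -1.07]
```

View pics/b3_scene.png

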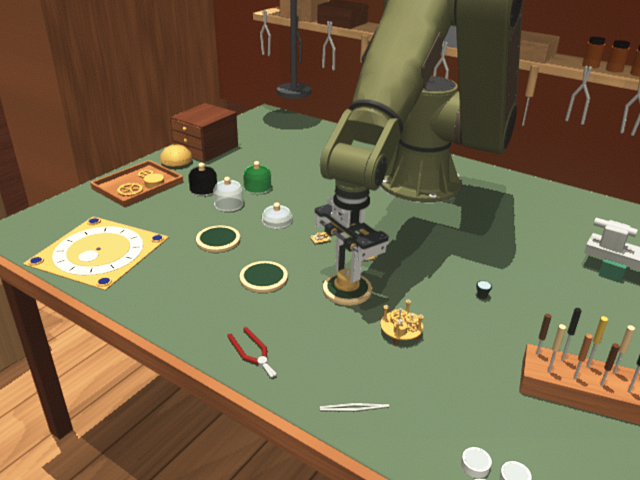

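Emit:
{"api": "servo_tool", "payload": {"rows": [[0,0.0015,-0.006,0,0,0,-1],[0,0.0015,-0.011,0,0,0,-1],[0,0.0015,-0.014,0,0,0,-1],[0,0.0015,-0.016,0,0,0,-1],[0,0.0015,-0.017,0,0,0,-1],[0,0.0015,-0.017,0,0,0,-1],[0,0.0015,-0.017,0,0,0,-1],[0,0.0015,-0.017,0,0,0,-1]]}}

```text
time_s: 5.35
ee_pos: [0.5762, 0.1072, 0.0188]
eef_rot: [-3.139, 0.002, 2.762]
force: [-3.4, -7.9, 21.7]
grip_width: 0.0452
```

```bash
python3 s.py b4; python3 - <<'E'
import cv2
a=cv2.imread('pics/b4_scene.png')[240:320,300:400];cv2.imwrite('pics/b4c.png',cv2.resize(a,(700,560),interpolation=cv2.INTER_CUBIC))
E
```

```text
5.35 [0.5762 0.1072 0.0188] [-3.139e+00  2.000e-03  2.762e+00] 0.04523058133511451 [-3.4 -7.9 21.7] [ 0.12  0.59  1.57 -0.    0.98 -1.07]
```

View pics/b4c.png

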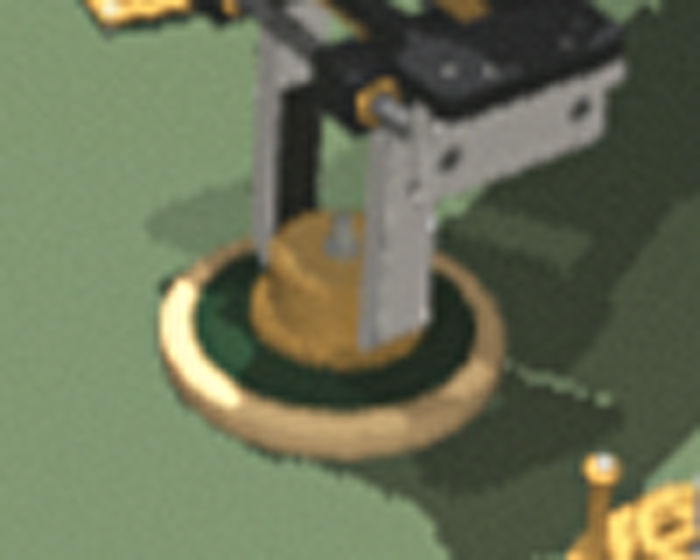

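Emit:
{"api": "servo_tool", "payload": {"rows": [[0,0,0.001,0,0,0,-1],[0,0,0.001,0,0,0,0.3],[0,0,0.001,0,0,0,0.6],[0,0,0.001,0,0,0,0.6],[0,0,0.001,0,0,0,0.6],[0,0,0.001,0,0,0,0.6],[0,0,0.02,0,0,0,0.6],[0,0,0.06,0,0,0,0.6]]}}

```text
time_s: 6.12
ee_pos: [0.5737, 0.1069, 0.075]
eef_rot: [-3.135, -0.006, 2.762]
force: [-0.3, 0.3, -0.2]
grip_width: 0.0751
```

```bash
python3 s.py
```

```text
6.1167 [0.5737 0.1069 0.075 ] [-3.135 -0.006  2.762] 0.07513415509705389 [-0.3  0.3 -0.2] [ 0.12  0.51  1.54 -0.    1.09 -1.07]
```

Emit:
{"api": "servo_tool", "payload": {"rows": [[-0.01,-0.003,0.015,0,0,0,0.3],[-0.045,-0.012,0.015,0.004,-0.008,0,0],[-0.08,-0.022,0.015,0.004,-0.008,0,0],[-0.115,-0.031,0.015,0.004,-0.008,0,0],[-0.141,-0.038,0.015,0.004,-0.008,0,0],[-0.141,-0.038,0.005,0.004,-0.008,0,0],[-0.141,-0.038,0,0.004,-0.008,0,0],[-0.141,-0.038,0,0.004,-0.008,0,0]]}}

```text
time_s: 6.78
ee_pos: [0.4329, 0.069, 0.0742]
eef_rot: [-3.141, -0.001, 2.762]
force: [-0.5, 0.6, -0.1]
grip_width: 0.0471
```

```bash
python3 s.py w1;python3 - <<'E'
import cv2
a=cv2.imread('pics/w1_scene.png')[190:290,310:435];cv2.imwrite('pics/w1c.png',cv2.resize(a,(750,600),interpolation=cv2.INTER_CUBIC))
E
```

```text
6.7833 [0.4329 0.069  0.0742] [-3.141e+00 -1.000e-03  2.762e+00] 0.04712436958812623 [-0.5  0.6 -0.1] [ 0.07  0.22  1.96 -0.    0.96 -1.12]
```

View pics/w1c.png

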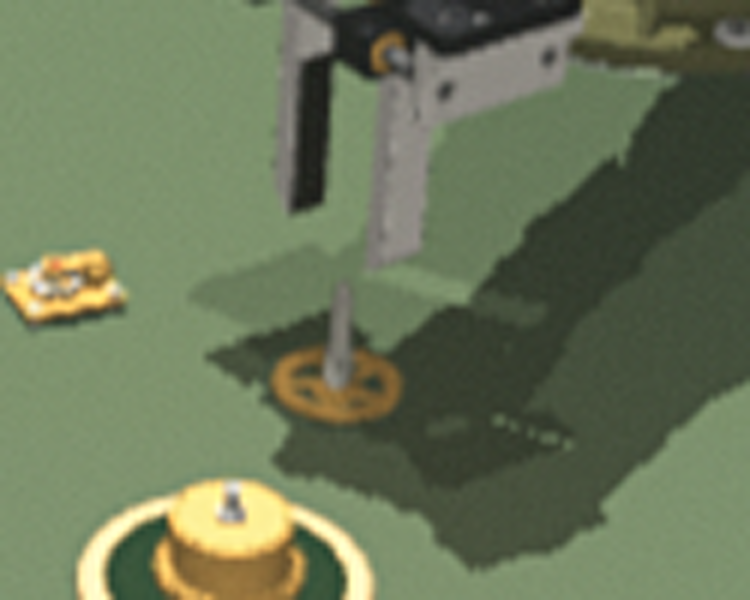

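View pics/w1_top.png

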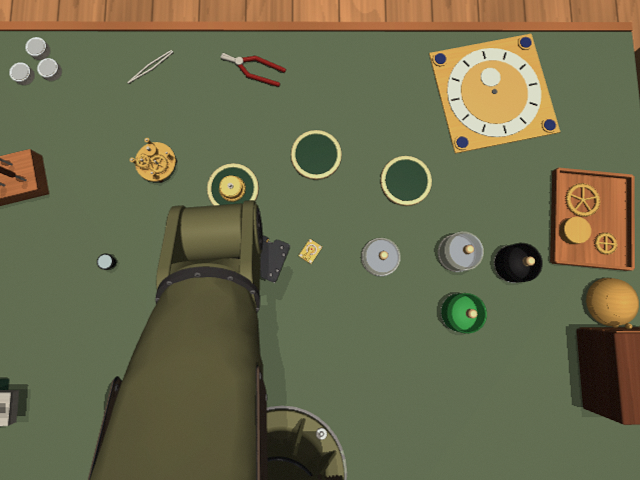

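Emit:
{"api": "servo_tool", "payload": {"rows": [[0,0,-0.02,0,0,0,0],[0,0,-0.04,0,0,0,0],[0,0,-0.05,0,0,0,-0.2],[0,0,-0.05,0,0,0,-0.4],[0,0,-0.05,0,0,0,-0.5],[0,0,-0.05,0,0,0,-0.55],[0,0,-0.05,0,0,0,-0.6],[0,0,-0.05,0,0,0,-0.6]], "newtons": 12}}

```text
time_s: 7.55
ee_pos: [0.4339, 0.0691, 0.0255]
eef_rot: [3.141, 0.001, 2.762]
force: [0.2, 0.1, 0.5]
grip_width: 0.0191
```

```bash
python3 s.py w2;python3 - <<'E'
import cv2
a=cv2.imread('pics/w2_scene.png')[190:290,310:435];cv2.imwrite('pics/w2c.png',cv2.resize(a,(750,600),interpolation=cv2.INTER_CUBIC))
E
```

```text
7.55 [0.4339 0.0691 0.0255] [3.141e+00 1.000e-03 2.762e+00] 0.019110384155601814 [0.2 0.1 0.5] [ 0.07  0.31  1.99 -0.    0.84 -1.12]
```

View pics/w2c.png

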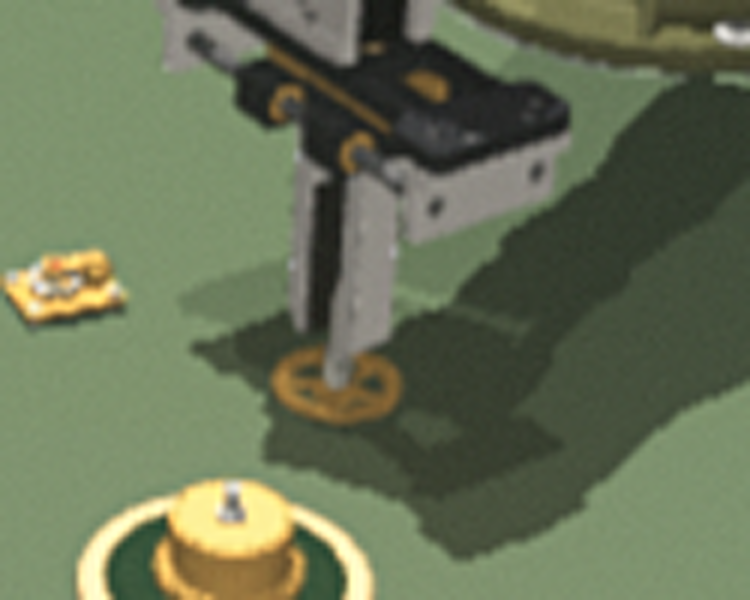

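Emit:
{"api": "servo_tool", "payload": {"rows": [[0,0,0,0,0,0,-0.7],[0,0,0,0,0,0,-0.8],[0,0,0,0,0,0,-1],[0,0,0,0,0,0,-1],[0,0,0,0,0,0,-1],[0,0,0,0,0,0,-1],[0,0,0.005,0,0,0,-1],[0,0,0.02,0,0,0,-1]], "newtons": 12}}

```text
time_s: 8.32
ee_pos: [0.4326, 0.069, 0.0443]
eef_rot: [-3.14, -0.002, 2.762]
force: [0.4, 0.1, -1.3]
grip_width: 0.0086
```

```bash
python3 s.py w3;python3 - <<'E'
import cv2
a=cv2.imread('pics/w3_scene.png')[190:290,310:435];cv2.imwrite('pics/w3c.png',cv2.resize(a,(750,600),interpolation=cv2.INTER_CUBIC))
E
```

```text
8.3167 [0.4326 0.069  0.0443] [-3.140e+00 -2.000e-03  2.762e+00] 0.008599840026981827 [ 0.4  0.1 -1.3] [ 0.07  0.28  1.98 -0.    0.89 -1.12]
```

View pics/w3c.png

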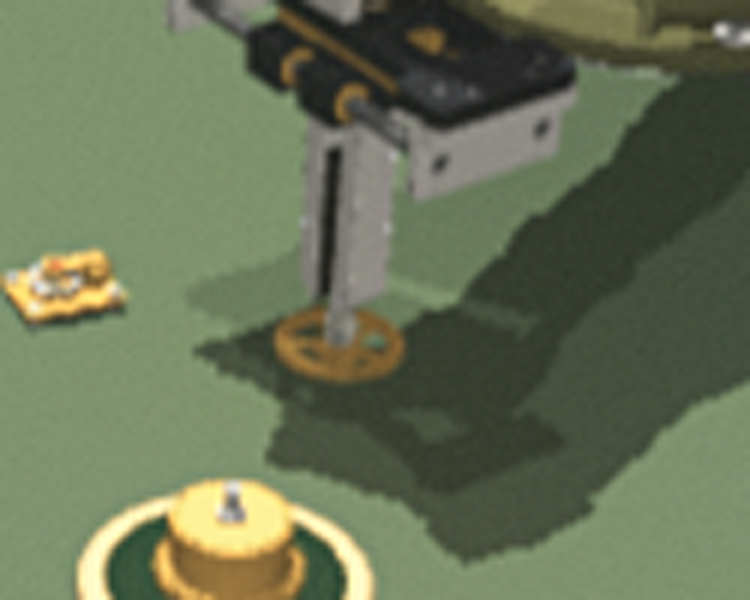

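```bash
python3 - <<'E'
from h import *
p=dict(np.load('pics/w3_scene.npz'));
print(w2px(p,(.4326,.069,.0235)),w2px(p,(.4376,.067,.0235)),px2w(p,366.3,247.1,.0235))
R,t=RT(p);print(-R.T@t)
# barrel on base
for P in((.5765,.1072,.038),(.5785,.1075,.038)):print(w2px(p,P))
p=dict(np.load('pics/w1_top.npz'));im=p['image']
cv2.imwrite('pics/w1t.png',cv2.resize(im[155:220,195:270],None,fx=8,fy=8,interpolation=cv2.INTER_CUBIC)[:,:,::-1])
E
```

```text
(np.float64(365.49761258385973), np.float64(246.84578484924418)) (np.float64(363.7290968185331), np.float64(247.49894943613248)) [0.43242216 0.07114875 0.0235    ]
[1.51410272 0.655389   0.82676146]
(np.float64(347.5445017976647), np.float64(275.91503278345033))
(np.float64(347.1784316394331), np.float64(276.39571289343877))
```

View pics/w1t.png

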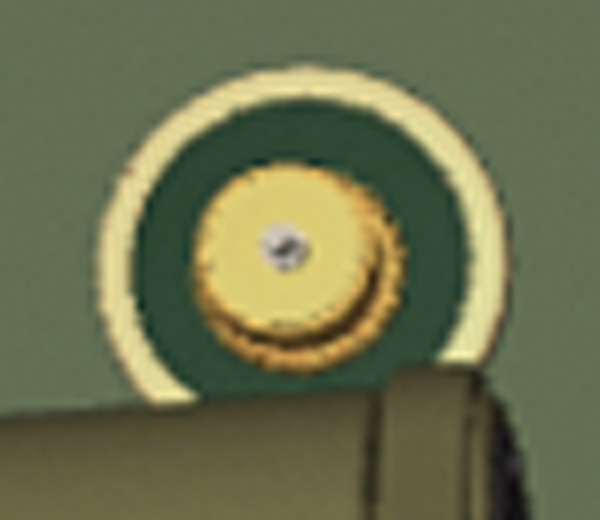

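Emit:
{"api": "servo_tool", "payload": {"rows": [[0,0,0.025,0,0,0,-1],[0.03,-0.019,0.045,0,0,0,-1],[0.06,-0.039,0.045,0,0,0,-1],[0.09,-0.058,0.045,0,0,0,-1],[0.12,-0.077,0.045,0,0,0,-1],[0.15,-0.097,0.045,0,0,0,-1],[0.18,-0.116,0.045,0,0,0,-1],[0.205,-0.133,0.045,0,0,0,-1]]}}

```text
time_s: 9.08
ee_pos: [0.641, -0.0652, 0.0909]
eef_rot: [3.14, 0.003, 2.762]
force: [-0.1, 0.4, -0.6]
grip_width: 0.0083
```

```bash
python3 s.py
```

```text
9.0833 [ 0.641  -0.0652  0.0909] [3.140e+00 3.000e-03 2.762e+00] 0.008299912287136812 [-0.1  0.4 -0.6] [-0.16  0.61  1.35  0.    1.18 -1.35]
```

Next it goes to (.6515, -.0725), 12 mm above the placing height.

Emit:
{"api": "servo_tool", "payload": {"rows": [[0.0105,-0.0073,-0.01,0,0,0,-1],[0.0105,-0.0073,-0.03,0,0,0,-1],[0.0105,-0.0073,-0.042,0,0,0,-1],[0.0105,-0.0073,-0.042,0,0,0,-1],[0.0105,-0.0073,-0.042,0,0,0,-1],[0.0105,-0.0073,-0.042,0,0,0,-1],[0.0105,-0.0073,-0.042,0,0,0,-1],[0.0105,-0.0073,-0.042,0,0,0,-1]]}}

```text
time_s: 9.75
ee_pos: [0.6519, -0.0723, 0.05]
eef_rot: [3.14, 0.004, 2.762]
force: [-0.6, 0.8, -0.5]
grip_width: 0.0088
```

```bash
python3 s.py w4;python3 - <<'E'
import cv2
a=cv2.imread('pics/w4_scene.png')[220:300,210:310];cv2.imwrite('pics/w4c.png',cv2.resize(a,(700,560),interpolation=cv2.INTER_CUBIC))
E
```

```text
9.75 [ 0.6519 -0.0723  0.05  ] [3.14  0.004 2.762] 0.008777397585210534 [-0.6  0.8 -0.5] [-0.17  0.68  1.33  0.    1.12 -1.36]
```

View pics/w4c.png

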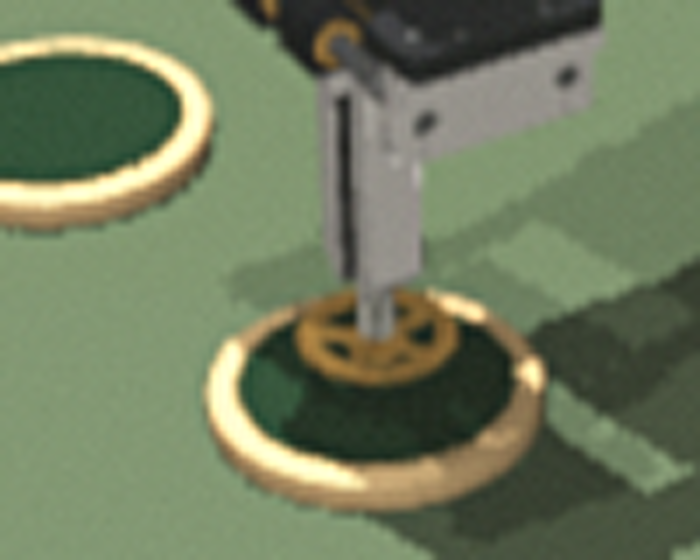

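Emit:
{"api": "servo_tool", "payload": {"rows": [[0,0,-0.005,0,0,0,-1],[0,0,-0.008,0,0,0,-1],[0,0,-0.01,0,0,0,-1],[0,0,-0.0115,0,0,0,-1],[0,0,-0.0125,0,0,0,-1],[0,0,-0.0125,0,0,0,-1],[0,0,-0.0125,0,0,0,-1],[0,0,-0.0125,0,0,0,-1]]}}

```text
time_s: 10.52
ee_pos: [0.6519, -0.0724, 0.0374]
eef_rot: [3.14, 0.004, 2.762]
force: [-0.6, 0.2, 3.3]
grip_width: 0.0091
```

```bash
python3 s.py w5;python3 - <<'E'
import cv2
a=cv2.imread('pics/w5_scene.png')[220:300,210:310];cv2.imwrite('pics/w5c.png',cv2.resize(a,(700,560),interpolation=cv2.INTER_CUBIC))
E
```

```text
10.5167 [ 0.6519 -0.0724  0.0374] [3.14  0.004 2.762] 0.009062697783270604 [-0.6  0.2  3.3] [-0.17  0.7   1.34  0.    1.1  -1.36]
```

View pics/w5c.png

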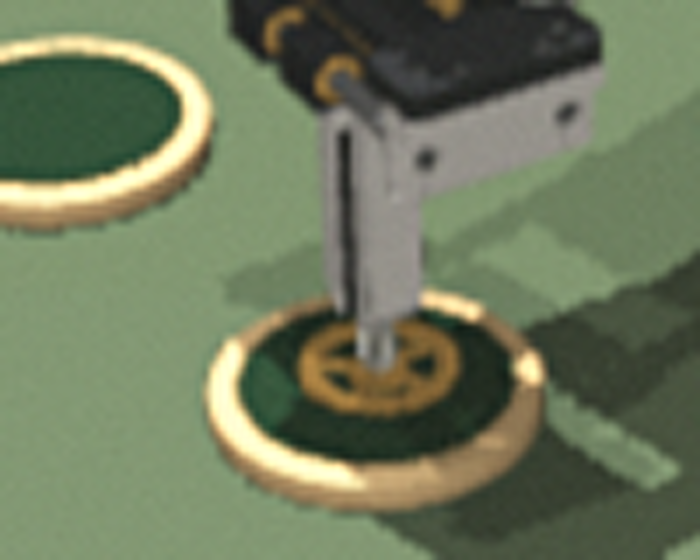

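Emit:
{"api": "servo_tool", "payload": {"rows": [[0,0,0,0,0,0,-0.6],[0,0,0,0,0,0,-0.4],[0,0,0,0,0,0,-0.2],[0,0,0,0,0,0,-0.2],[0,0,0,0,0,0,-0.2],[0,0,0.03,0,0,0,-0.2],[0,0,0.06,0,0,0,0],[0,0,0.07,0,0,0,0.2]]}}

```text
time_s: 11.28
ee_pos: [0.6533, -0.0726, 0.1118]
eef_rot: [3.139, 0.009, 2.762]
force: [0.2, -0.5, -0.1]
grip_width: 0.0475
```

```bash
python3 s.py
```

```text
11.2833 [ 0.6533 -0.0726  0.1118] [3.139 0.009 2.762] 0.04750206055542295 [ 0.2 -0.5 -0.1] [-0.17  0.61  1.29  0.    1.23 -1.36]
```

Emit:
{"api": "servo_tool", "payload": {"rows": [[-0.035,0.002,0,0,0.009,-0.05,0.3],[-0.07,0.004,0,0,0.009,-0.1,0.3],[-0.105,0.006,0,0,0.009,-0.15,0.3],[-0.14,0.009,0,0,0.009,-0.205,0.3],[-0.175,0.011,-0.01,0,0.009,-0.205,0.3],[-0.2113,0.0128,-0.03,0,0.009,-0.205,0.3],[-0.2113,0.0128,-0.06,0,0.009,-0.205,0.3],[-0.2113,0.0128,-0.07,0,0.009,-0.205,0.3]]}}

```text
time_s: 11.95
ee_pos: [0.4397, -0.0595, 0.0396]
eef_rot: [-3.139, -0.001, 2.557]
force: [-0.0, -0.4, -0.6]
grip_width: 0.0609
```

```bash
python3 s.py p1;python3 - <<'E'
import cv2
a=cv2.imread('pics/p1_scene.png')[180:280,260:385];cv2.imwrite('pics/p1c.png',cv2.resize(a,(750,600),interpolation=cv2.INTER_CUBIC))
a=cv2.imread('pics/p1_top.png')[120:220,270:420];cv2.imwrite('pics/p1t.png',cv2.resize(a,(750,500),interpolation=cv2.INTER_CUBIC))
E
```

```text
11.95 [ 0.4397 -0.0595  0.0396] [-3.139e+00 -1.000e-03  2.557e+00] 0.060936342467859804 [-0.  -0.4 -0.6] [-0.22  0.3   1.97 -0.    0.88 -1.2 ]
```

View pics/p1c.png

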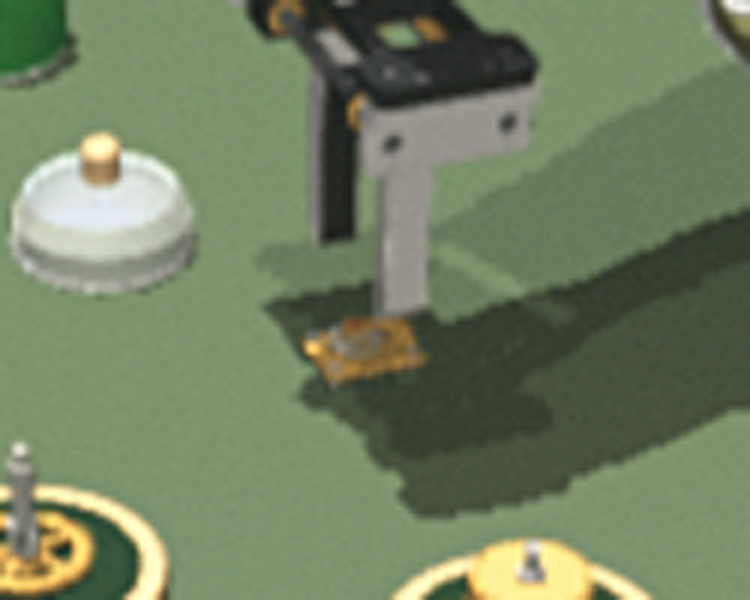

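View pics/p1t.png

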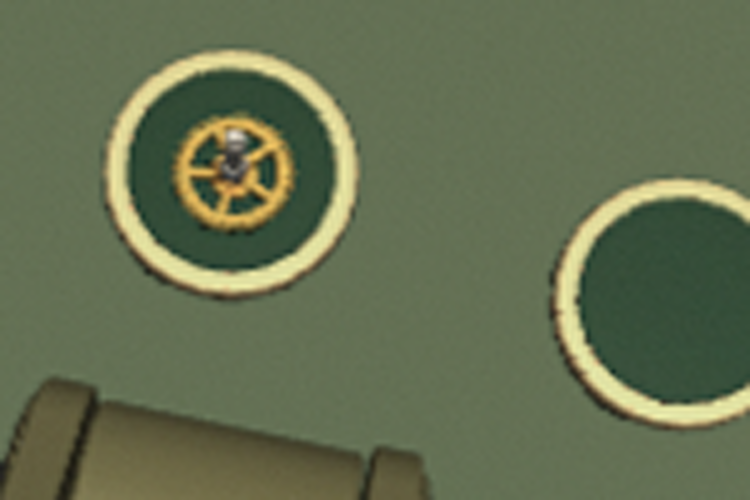

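The wheel sits centred on the middle base. Now I'll go down over the platform's long edges and grip them.

Emit:
{"api": "servo_tool", "payload": {"rows": [[0.0023,-0.0003,-0.015,0,0,0,0.3],[0.0023,-0.0003,-0.03,0,0,0,0.3],[0.0023,-0.0003,-0.0365,0,0,0,0.3],[0.0023,-0.0003,-0.0365,0,0,0,0.3],[0.0023,-0.0003,-0.0365,0,0,0,0.1],[0.0023,-0.0003,-0.0365,0,0,0,-0.1],[0.0023,-0.0003,-0.0365,0,0,0,-0.2],[0.0023,-0.0003,-0.0365,0,0,0,-0.2]], "newtons": 12}}

```text
time_s: 12.72
ee_pos: [0.4445, -0.0602, 0.0049]
eef_rot: [-3.139, -0.0, 2.557]
force: [0.2, -0.1, -0.0]
grip_width: 0.0393
```

```bash
python3 s.py p2;python3 - <<'E'
import cv2
a=cv2.imread('pics/p2_scene.png')[200:270,280:367];cv2.imwrite('pics/p2c.png',cv2.resize(a,(745,600),interpolation=cv2.INTER_CUBIC))
E
```

```text
12.7167 [ 0.4445 -0.0602  0.0049] [-3.139 -0.     2.557] 0.03930867620399975 [ 0.2 -0.1 -0. ] [-0.22  0.37  1.97 -0.    0.8  -1.2 ]
```

View pics/p2c.png

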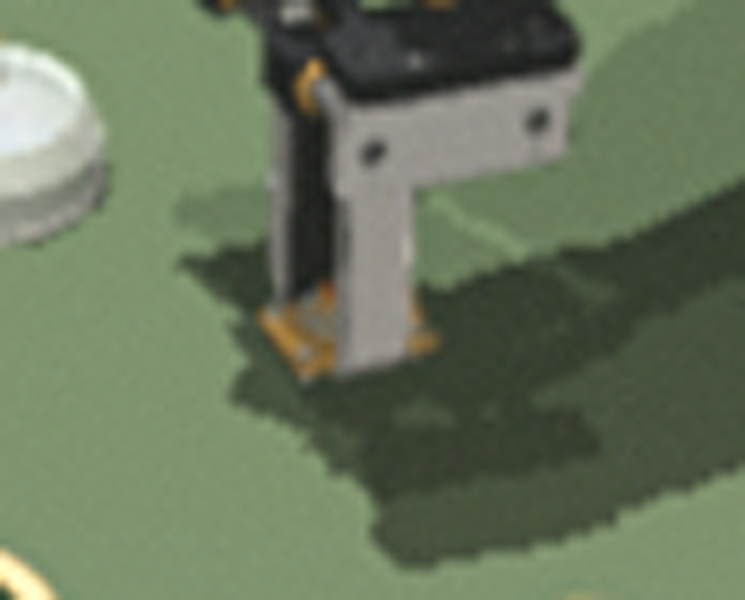

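Emit:
{"api": "servo_tool", "payload": {"rows": [[-0.001,0,-0.003,0,0,0,-0.2],[-0.001,0,-0.003,0,0,0,-0.25],[-0.001,0,-0.003,0,0,0,-0.4],[-0.001,0,-0.003,0,0,0,-1],[-0.001,0,-0.003,0,0,0,-1],[-0.001,0,-0.003,0,0,0,-1],[-0.001,0,0.0,0,0,0,-1],[-0.001,0,0.015,0,0,0,-1]], "newtons": 15}}

```text
time_s: 13.48
ee_pos: [0.4422, -0.0599, 0.0185]
eef_rot: [-3.138, -0.003, 2.557]
force: [-0.2, 0.1, -0.1]
grip_width: 0.0318
```

```bash
python3 s.py p3;python3 - <<'E'
import cv2
a=cv2.imread('pics/p3_scene.png')[200:270,280:367];cv2.imwrite('pics/p3c.png',cv2.resize(a,(745,600),interpolation=cv2.INTER_CUBIC))
E
```

```text
13.4833 [ 0.4422 -0.0599  0.0185] [-3.138e+00 -3.000e-03  2.557e+00] 0.031816304459630323 [-0.2  0.1 -0.1] [-0.22  0.34  1.97 -0.    0.84 -1.2 ]
```

View pics/p3c.png

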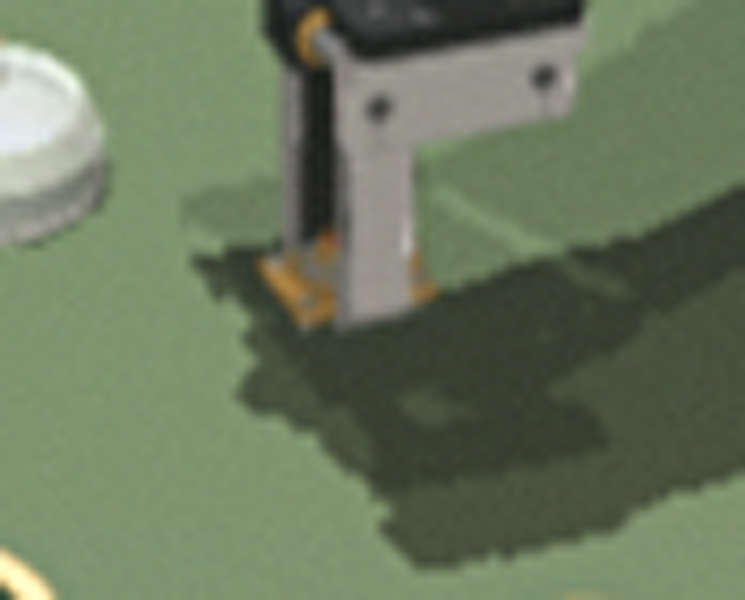

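Emit:
{"api": "servo_tool", "payload": {"rows": [[0.0,0.0,0.035,0,0,0,-1],[0.018,-0.024,0.06,0,0,0,-1],[0.038,-0.052,0.08,0,0,0,-1],[0.059,-0.08,0.08,0,0,0,-1],[0.08,-0.108,0.08,0,0,0,-1],[0.1,-0.136,0.08,0,0,0,-1],[0.12,-0.164,0.08,0,0,0,-1],[0.138,-0.188,0.08,0,0,0,-1]]}}

```text
time_s: 14.25
ee_pos: [0.583, -0.2502, 0.1004]
eef_rot: [-3.14, 0.002, 2.556]
force: [0.4, 0.2, 0.0]
grip_width: 0.0316
```

```bash
python3 s.py
```

```text
14.25 [ 0.583  -0.2502  0.1004] [-3.140e+00  2.000e-03  2.556e+00] 0.03163121699543961 [0.4 0.2 0. ] [-0.46  0.58  1.37 -0.    1.19 -1.45]
```

Emit:
{"api": "servo_tool", "payload": {"rows": [[0.011,-0.0163,-0.02,0,0,0,-1],[0.011,-0.0163,-0.04,0,0,0,-1],[0.011,-0.0163,-0.06,0,0,0,-1],[0.011,-0.0163,-0.07,0,0,0,-1],[0.011,-0.0163,-0.07,0,0,0,-1],[0.011,-0.0163,-0.07,0,0,0,-1],[0.011,-0.0163,-0.07,0,0,0,-1],[0.011,-0.0163,-0.07,0,0,0,-1]]}}

```text
time_s: 14.92
ee_pos: [0.5946, -0.2667, 0.0319]
eef_rot: [-3.14, 0.004, 2.557]
force: [0.3, -0.4, -0.6]
grip_width: 0.0319
```

```bash
python3 s.py p4;python3 - <<'E'
import cv2
a=cv2.imread('pics/p4_scene.png')[180:270,160:280];cv2.imwrite('pics/p4c.png',cv2.resize(a,(800,600),interpolation=cv2.INTER_CUBIC))
E
```

```text
14.9167 [ 0.5946 -0.2667  0.0319] [-3.14   0.004  2.557] 0.031924715709046245 [ 0.3 -0.4 -0.6] [-0.48  0.7   1.36 -0.    1.08 -1.46]
```

View pics/p4c.png

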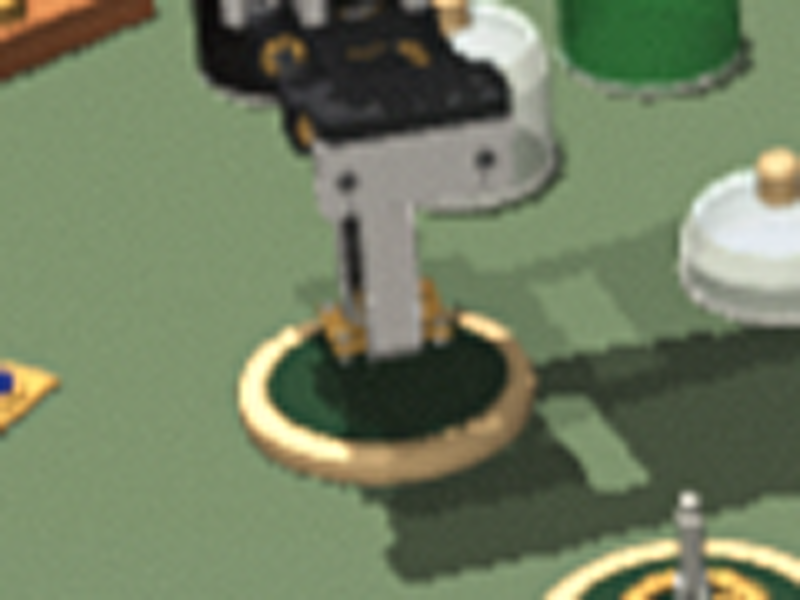

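Emit:
{"api": "servo_tool", "payload": {"rows": [[0,0,-0.006,0,0,0,-1],[0,0,-0.011,0,0,0,-1],[0,0,-0.013,0,0,0,-1],[0,0,-0.0145,0,0,0,-1],[0,0,-0.016,0,0,0,-1],[0,0,-0.017,0,0,0,-1],[0,0,-0.017,0,0,0,-1],[0,0,-0.017,0,0,0,-1]]}}

```text
time_s: 15.68
ee_pos: [0.5945, -0.2666, 0.0146]
eef_rot: [-3.14, 0.004, 2.557]
force: [-0.1, 0.8, -0.7]
grip_width: 0.0319
```

```bash
python3 s.py p5;python3 - <<'E'
import cv2
a=cv2.imread('pics/p5_scene.png')[180:270,160:280];cv2.imwrite('pics/p5c.png',cv2.resize(a,(800,600),interpolation=cv2.INTER_CUBIC))
E
```

```text
15.6833 [ 0.5945 -0.2666  0.0146] [-3.14   0.004  2.557] 0.03185439682876539 [-0.1  0.8 -0.7] [-0.48  0.72  1.36 -0.    1.05 -1.46]
```

View pics/p5c.png

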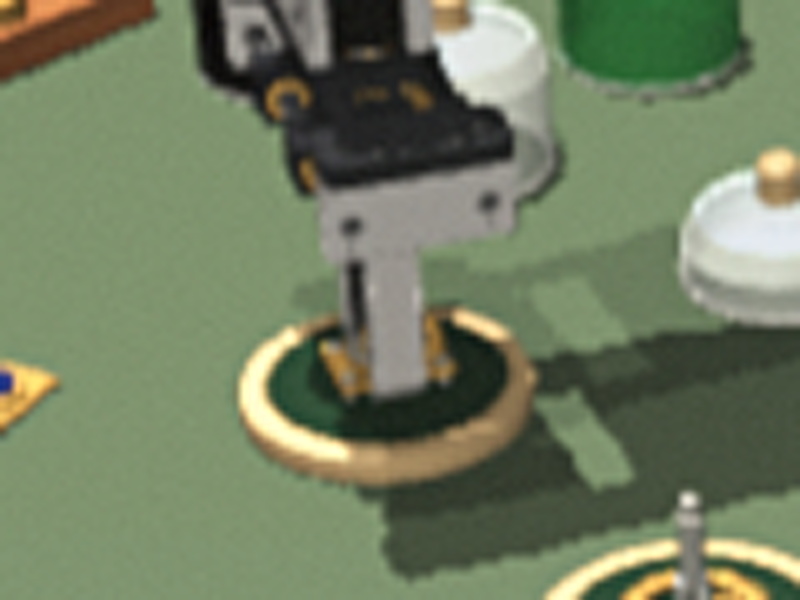

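Not quite in contact yet (no upward force), so I'll lower it 1 mm more until it touches.

Emit:
{"api": "servo_tool", "payload": {"rows": [[0,0,-0.0005,0,0,0,-1],[0,0,-0.001,0,0,0,-1],[0,0,-0.001,0,0,0,-1],[0,0,-0.001,0,0,0,-1],[0,0,-0.001,0,0,0,-1],[0,0,-0.001,0,0,0,-1],[0,0,-0.001,0,0,0,-1],[0,0,-0.001,0,0,0,-1]]}}

```text
time_s: 16.45
ee_pos: [0.5945, -0.2667, 0.0137]
eef_rot: [-3.14, 0.004, 2.557]
force: [0.0, -0.3, 0.3]
grip_width: 0.0315
```

Emit:
{"api": "servo_tool", "payload": {"rows": [[0,0,-0.0005,0,0,0,-1],[0,0,-0.0005,0,0,0,-0.28],[0,0,-0.0005,0,0,0,-0.2],[0,0,0,0,0,0,-0.1],[0,0,0,0,0,0,0],[0,0,0.0,0,0,0,0.1],[0,0,0.03,0,0,0,0.1],[0,0,0.07,0,0,0,0.1]]}}

```text
time_s: 17.12
ee_pos: [0.5928, -0.2658, 0.081]
eef_rot: [-3.14, -0.003, 2.557]
force: [-0.0, -0.2, 0.1]
grip_width: 0.0514
```

```bash
python3 s.py p6;python3 - <<'E'
import cv2
a=cv2.imread('pics/p6_scene.png')[180:270,160:280];cv2.imwrite('pics/p6c.png',cv2.resize(a,(800,600),interpolation=cv2.INTER_CUBIC))
E
```

```text
17.1167 [ 0.5928 -0.2658  0.081 ] [-3.140e+00 -3.000e-03  2.557e+00] 0.05138457156405814 [-0.  -0.2  0.1] [-0.48  0.64  1.33 -0.    1.18 -1.46]
```

View pics/p6c.png

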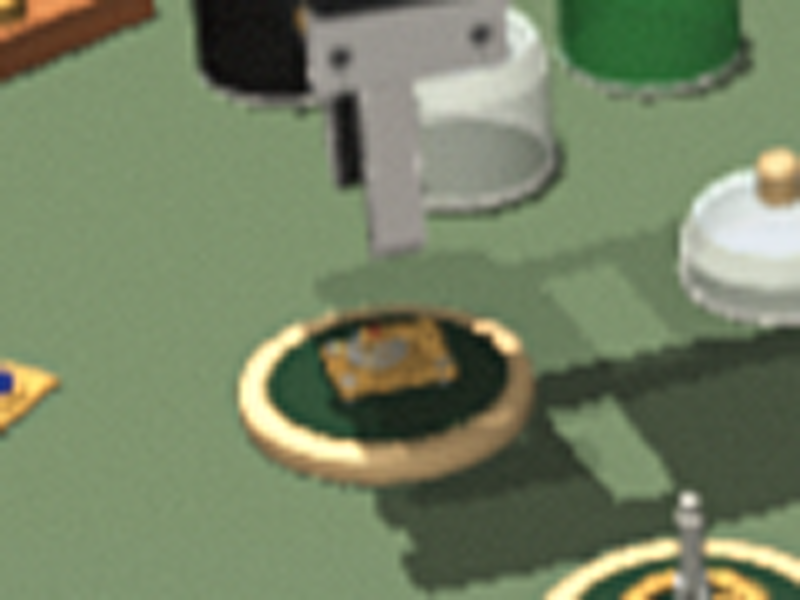

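Emit:
{"api": "servo_tool", "payload": {"rows": [[0,0,0.03,0,0,0,0.1],[-0.03,-0.02,0.045,0,0,0,0.1],[-0.06,-0.04,0.045,0,0,0,0.1],[-0.09,-0.06,0.045,0,0,0,0.1],[-0.12,-0.08,0.045,0,0,0,0.1],[-0.1553,-0.1047,0.045,0,0,0,0.1],[-0.1553,-0.1047,0.035,0,0,0,0.1],[-0.1553,-0.1047,0.03,0,0,0,0.1]]}}

```text
time_s: 17.88
ee_pos: [0.4403, -0.3737, 0.1197]
eef_rot: [-3.141, 0.013, 2.554]
force: [-0.4, 0.8, -0.2]
grip_width: 0.0517
```

```bash
python3 s.py t1;python3 - <<'E'
import cv2
a=cv2.imread('pics/t1_scene.png')[130:220,160:280];cv2.imwrite('pics/t1c.png',cv2.resize(a,(800,600),interpolation=cv2.INTER_CUBIC))
E
```

```text
17.8833 [ 0.4403 -0.3737  0.1197] [-3.141  0.013  2.554] 0.05172345520389722 [-0.4  0.8 -0.2] [-0.77  0.43  1.55  0.    1.15 -1.75]
```

View pics/t1c.png

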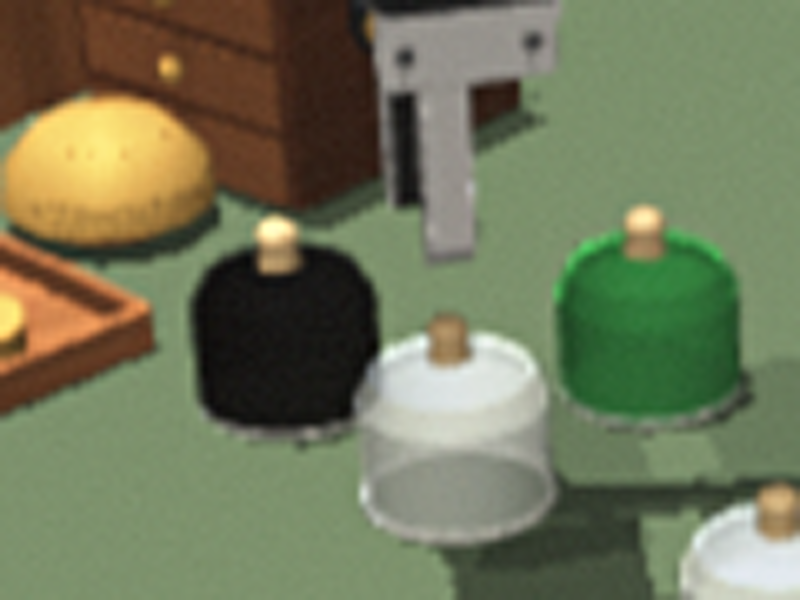

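View pics/t1_top.png

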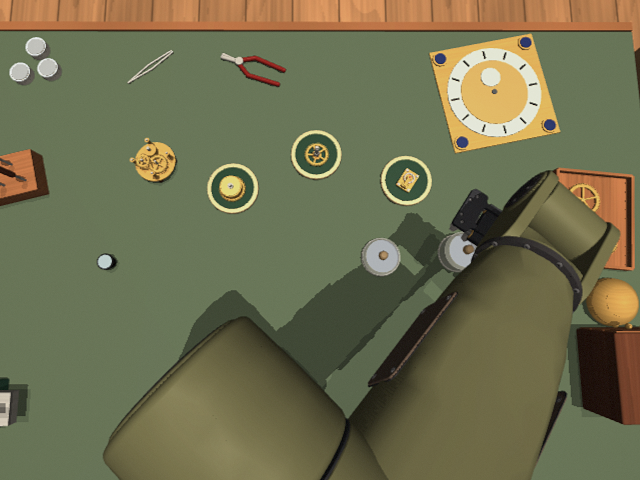

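Emit:
{"api": "servo_tool", "payload": {"rows": [[-0.0028,0.0032,0,0.007,0.011,0,0.1],[-0.0028,0.0032,-0.015,0.007,0.011,0,0.1],[-0.0028,0.0032,-0.03,0.007,0.011,0,0.1],[-0.0028,0.0032,-0.045,0.007,0.011,0,0.1],[-0.0028,0.0032,-0.052,0.007,0.011,0,0.1],[-0.0028,0.0032,-0.052,0.007,0.011,0,0.0],[-0.0028,0.0032,-0.052,0.007,0.011,0,-0.2],[-0.0028,0.0032,-0.052,0.007,0.011,0,-0.3]]}}

```text
time_s: 18.65
ee_pos: [0.4396, -0.3689, 0.0682]
eef_rot: [-3.141, -0.0, 2.557]
force: [-0.4, -0.4, 0.4]
grip_width: 0.037
```

```bash
python3 s.py t2;python3 - <<'E'
import cv2
a=cv2.imread('pics/t2_scene.png')[130:220,160:280];cv2.imwrite('pics/t2c.png',cv2.resize(a,(800,600),interpolation=cv2.INTER_CUBIC))
E
```

```text
18.65 [ 0.4396 -0.3689  0.0682] [-3.141 -0.     2.557] 0.036980908632850855 [-0.4 -0.4  0.4] [-0.76  0.5   1.58 -0.    1.06 -1.75]
```

View pics/t2c.png

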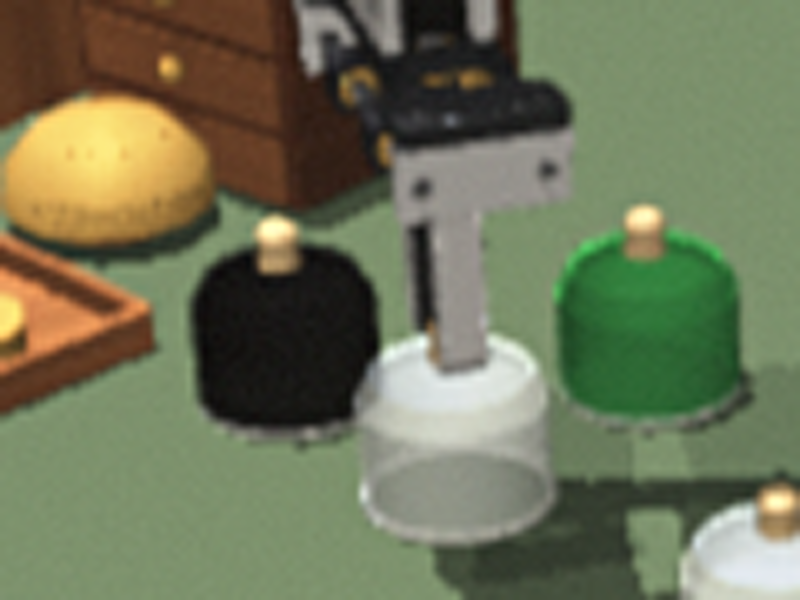

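Emit:
{"api": "servo_tool", "payload": {"rows": [[-0.002,-0.0015,0,0,0,0,-0.3],[-0.002,-0.0015,0,0,0,0,-0.45],[-0.002,-0.0015,0,0,0,0,-0.55],[-0.002,-0.0015,0,0,0,0,-1],[-0.002,-0.0015,0,0,0,0,-1],[-0.002,-0.0015,0,0,0,0,-1],[-0.002,-0.0015,0,0,0,0,-1],[-0.002,-0.0015,0,0,0,0,-1]], "newtons": 25}}

```text
time_s: 19.42
ee_pos: [0.4375, -0.3705, 0.0682]
eef_rot: [-3.141, 0.0, 2.557]
force: [0.8, 0.7, 0.6]
grip_width: 0.0164
```

Emit:
{"api": "servo_tool", "payload": {"rows": [[0,0,0,0,0,0,-1],[0,0,0,0,0,0,-1],[0,0,0.005,0,0,0,-1],[0,0,0.015,0,0,0,-1],[0,0,0.03,0,0,0,-1],[0,0,0.03,0,0,0,-1],[0,0,0.03,0,0,0,-1],[0,0,0.03,0,0,0,-1]]}}

```text
time_s: 20.08
ee_pos: [0.4374, -0.3704, 0.0979]
eef_rot: [-3.141, -0.0, 2.557]
force: [0.2, 0.5, -1.7]
grip_width: 0.0165
```

```bash
python3 s.py t3;python3 - <<'E'
import cv2
a=cv2.imread('pics/t3_scene.png')[130:220,160:280];cv2.imwrite('pics/t3c.png',cv2.resize(a,(800,600),interpolation=cv2.INTER_CUBIC))
E
```

```text
20.0833 [ 0.4374 -0.3704  0.0979] [-3.141 -0.     2.557] 0.016473170058053793 [ 0.2  0.5 -1.7] [-0.77  0.46  1.57 -0.    1.12 -1.75]
```

View pics/t3c.png

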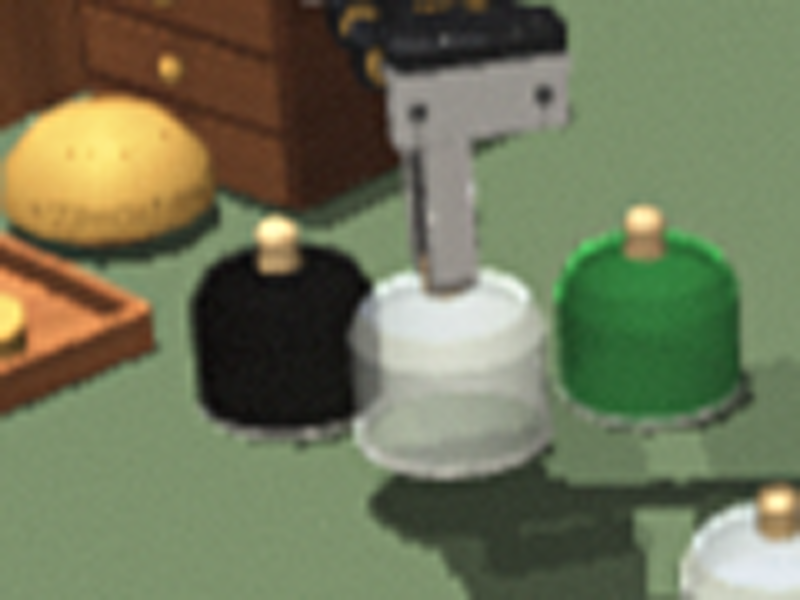

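Emit:
{"api": "servo_tool", "payload": {"rows": [[0,0,0.03,0,0,0,-1],[0,0,0.06,0,0,0,-1],[0.015,0.02,0.08,0,0,0,-1],[0.03,0.041,0.08,0,0,0,-1],[0.048,0.067,0.08,0,0,0,-1],[0.066,0.092,0.08,0,0,0,-1],[0.084,0.117,0.08,0,0,0,-1],[0.102,0.142,0.08,0,0,0,-1]]}}

```text
time_s: 20.85
ee_pos: [0.5397, -0.2269, 0.1769]
eef_rot: [-3.141, -0.002, 2.557]
force: [-0.3, -0.7, -0.9]
grip_width: 0.0165
```

```bash
python3 s.py
```

```text
20.85 [ 0.5397 -0.2269  0.1769] [-3.141e+00 -2.000e-03  2.557e+00] 0.016535713891882037 [-0.3 -0.7 -0.9] [-0.46  0.4   1.45  0.    1.29 -1.45]
```

Emit:
{"api": "servo_tool", "payload": {"rows": [[0.018,0.025,0,0,0,0,-1],[0.036,0.05,0,0,0,0,-1],[0.054,0.075,0,0,0,0,-1],[0.072,0.1,0,0,0,0,-1],[0.09,0.125,0,0,0,0,-1],[0.105,0.145,0,0,0,0,-1],[0.112,0.1545,0,0,0,0,-1],[0.112,0.1545,0,0,0,0,-1]]}}

```text
time_s: 21.52
ee_pos: [0.6523, -0.0706, 0.1759]
eef_rot: [-3.141, -0.003, 2.559]
force: [-0.3, -0.0, -0.1]
grip_width: 0.0164
```

```bash
python3 s.py t4;python3 - <<'E'
import cv2
a=cv2.imread('pics/t4_scene.png')[190:310,190:350];cv2.imwrite('pics/t4c.png',cv2.resize(a,(800,600),interpolation=cv2.INTER_CUBIC))
E
```

```text
21.5167 [ 0.6523 -0.0706  0.1759] [-3.141e+00 -3.000e-03  2.559e+00] 0.016373038764990838 [-0.3 -0.  -0.1] [-0.16  0.56  1.22  0.    1.36 -1.15]
```

View pics/t4c.png

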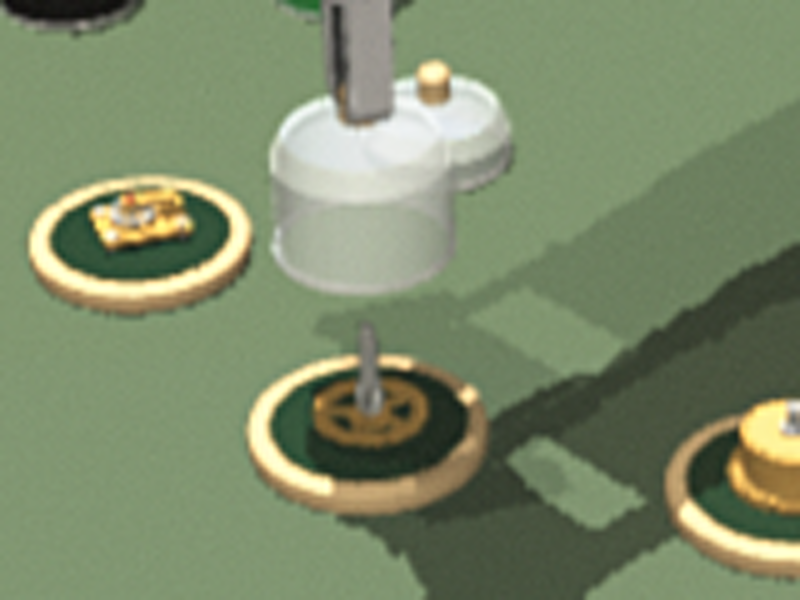

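Emit:
{"api": "servo_tool", "payload": {"rows": [[-0.0005,-0.0013,-0.01,0,0,0,-1],[-0.0005,-0.0013,-0.025,0,0,0,-1],[-0.0005,-0.0013,-0.04,0,0,0,-1],[-0.0005,-0.0013,-0.055,0,0,0,-1],[-0.0005,-0.0013,-0.07,0,0,0,-1],[-0.0005,-0.0013,-0.08,0,0,0,-1],[-0.0005,-0.0013,-0.085,0,0,0,-1],[-0.0005,-0.0013,-0.085,0,0,0,-1]]}}

```text
time_s: 22.28
ee_pos: [0.65, -0.0751, 0.0901]
eef_rot: [-3.14, -0.004, 2.556]
force: [0.3, -0.1, -0.7]
grip_width: 0.0164
```

```bash
python3 s.py t5;python3 - <<'E'
import cv2
a=cv2.imread('pics/t5_scene.png')[210:300,200:320];cv2.imwrite('pics/t5c.png',cv2.resize(a,(800,600),interpolation=cv2.INTER_CUBIC))
E
```

```text
22.2833 [ 0.65   -0.0751  0.0901] [-3.14  -0.004  2.556] 0.01636011074766877 [ 0.3 -0.1 -0.7] [-0.17  0.64  1.31  0.    1.2  -1.16]
```

View pics/t5c.png

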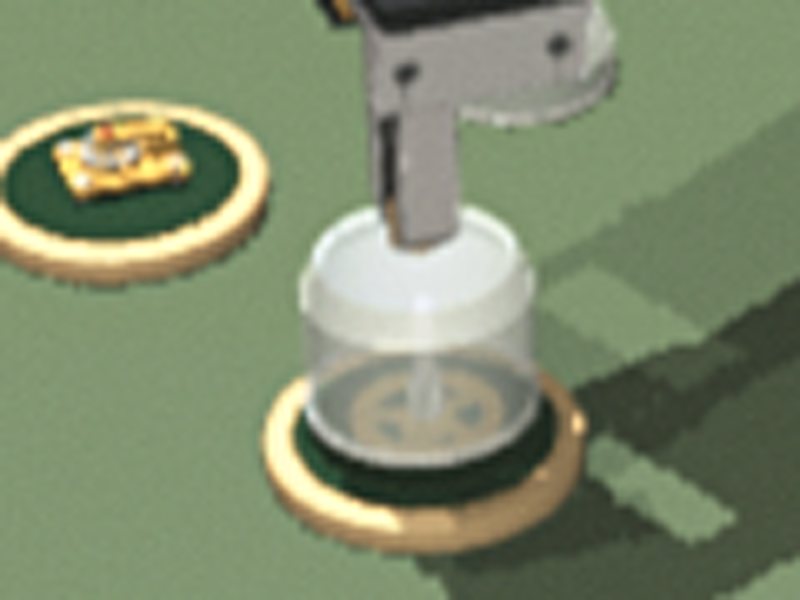

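Emit:
{"api": "servo_tool", "payload": {"rows": [[0.002,0.003,-0.003,0,0,0,-1],[0.002,0.003,-0.005,0,0,0,-1],[0.002,0.003,-0.007,0,0,0,-1],[0.002,0.003,-0.0085,0,0,0,-1],[0.002,0.003,-0.0095,0,0,0,-1],[0.002,0.003,-0.0105,0,0,0,-1],[0.002,0.003,-0.0105,0,0,0,-1],[0.002,0.003,-0.0105,0,0,0,-1]]}}

```text
time_s: 23.05
ee_pos: [0.6529, -0.0718, 0.0815]
eef_rot: [-3.141, -0.002, 2.556]
force: [-0.9, 0.2, -1.5]
grip_width: 0.0164
```

```bash
python3 s.py t6;python3 - <<'E'
import cv2
a=cv2.imread('pics/t6_scene.png')[210:300,200:320];cv2.imwrite('pics/t6c.png',cv2.resize(a,(800,600),interpolation=cv2.INTER_CUBIC))
E
```

```text
23.05 [ 0.6529 -0.0718  0.0815] [-3.141e+00 -2.000e-03  2.556e+00] 0.016421383434836866 [-0.9  0.2 -1.5] [-0.17  0.65  1.31  0.    1.19 -1.15]
```

View pics/t6c.png

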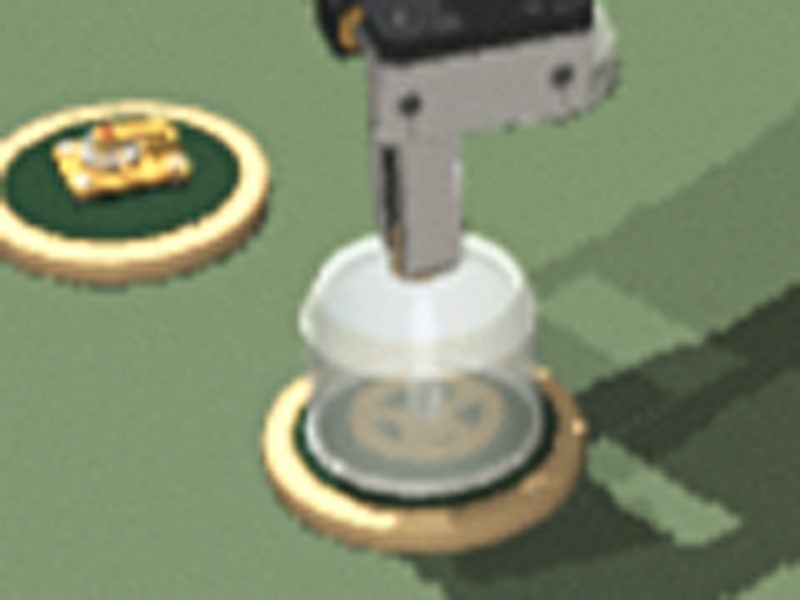

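Still about 1 mm up. I'll lower it to contact.

Emit:
{"api": "servo_tool", "payload": {"rows": [[0,0,-0.0007,0,0,0,-1],[0,0,-0.0014,0,0,0,-1],[0,0,-0.002,0,0,0,-1],[0,0,-0.002,0,0,0,-1],[0,0,-0.002,0,0,0,-1],[0,0,-0.002,0,0,0,-1],[0,0,-0.002,0,0,0,-1],[0,0,-0.002,0,0,0,-1]]}}

```text
time_s: 23.82
ee_pos: [0.6532, -0.0717, 0.0801]
eef_rot: [3.141, -0.001, 2.556]
force: [0.1, 2.9, 5.6]
grip_width: 0.0162
```

Contact at 5.6 N. Releasing.

Emit:
{"api": "servo_tool", "payload": {"rows": [[0,0,0,0,0,0,-0.6],[0,0,0,0,0,0,-0.4],[0,0,0,0,0,0,-0.2],[0,0,0,0,0,0,-0.1],[0,0,0,0,0,0,0.0],[0,0,0.01,0,0,0,0.0],[0,0,0.04,0,0,0,0.0],[0,0,0.06,0,0,0,0.0]]}}

```text
time_s: 24.48
ee_pos: [0.6534, -0.0718, 0.1423]
eef_rot: [3.141, -0.0, 2.556]
force: [1.0, 0.6, 1.4]
grip_width: 0.047
```

```bash
python3 s.py
```

```text
24.4833 [ 0.6534 -0.0718  0.1423] [ 3.141 -0.     2.556] 0.04701326294594718 [1.  0.6 1.4] [-0.17  0.59  1.25  0.    1.3  -1.15]
```

Emit:
{"api": "servo_tool", "payload": {"rows": [[-0.03,-0.018,0,0,0,0,0],[-0.06,-0.036,0,0,0,0,0],[-0.09,-0.055,0,0,0,0,0],[-0.12,-0.073,0,0,0,0,0],[-0.15,-0.091,-0.01,0,0,0,0],[-0.18,-0.109,-0.03,0,0,0,0],[-0.21,-0.1275,-0.05,0,0,0,0],[-0.224,-0.136,-0.067,0,0,0,0]]}}

```text
time_s: 25.15
ee_pos: [0.4267, -0.209, 0.0752]
eef_rot: [3.142, 0.0, 2.555]
force: [-0.7, -0.6, 0.3]
grip_width: 0.0471
```

```bash
python3 s.py l1;python3 - <<'E'
import cv2
a=cv2.imread('pics/l1_scene.png')[150:300,190:390];cv2.imwrite('pics/l1c.png',cv2.resize(a,(800,600),interpolation=cv2.INTER_CUBIC))
a=cv2.imread('pics/l1_top.png')[120:220,280:430];cv2.imwrite('pics/l1t.png',cv2.resize(a,(750,500),interpolation=cv2.INTER_CUBIC))
E
```

```text
25.15 [ 0.4267 -0.209   0.0752] [3.142 0.    2.555] 0.047096576886590864 [-0.7 -0.6  0.3] [-0.53  0.29  1.86  0.    0.99 -1.52]
```

View pics/l1c.png

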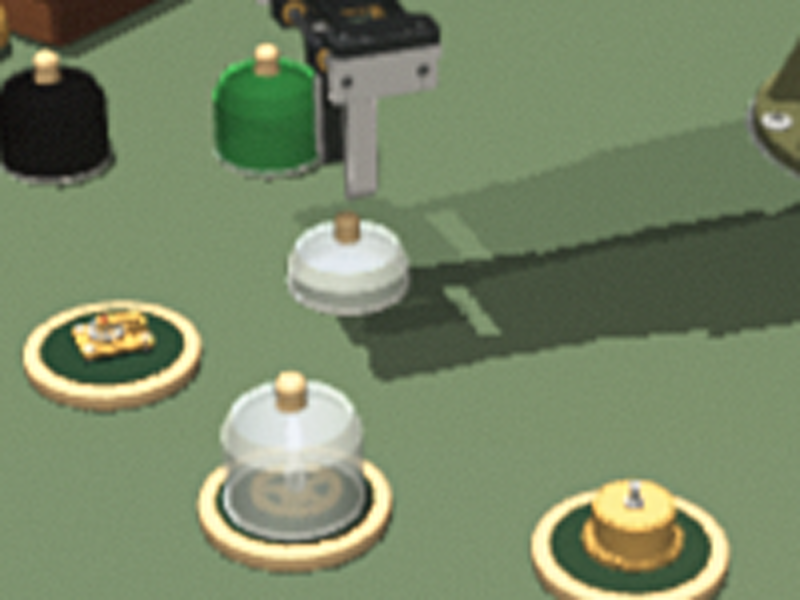

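View pics/l1t.png

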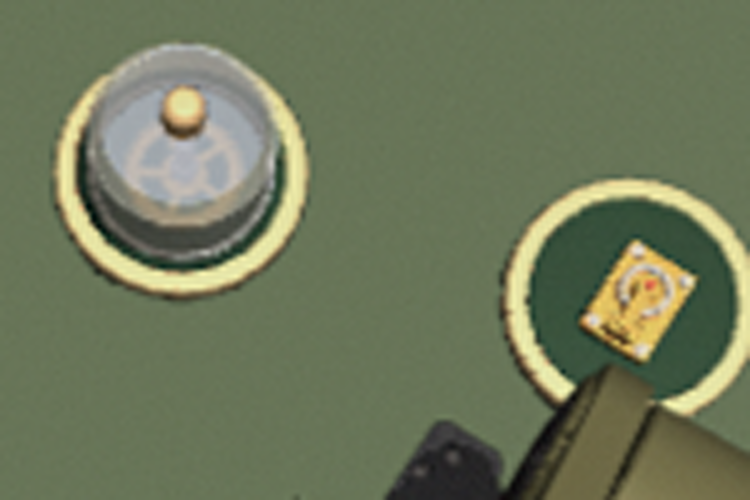

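The tall cover stands centred over the wheel. The low cover is next.

Emit:
{"api": "servo_tool", "payload": {"rows": [[0.0028,0.0015,-0.01,0,0,0,0],[0.0028,0.0015,-0.02,0,0,0,0],[0.0028,0.0015,-0.03,0,0,0,0],[0.0028,0.0015,-0.037,0,0,0,0],[0.0028,0.0015,-0.037,0,0,0,0],[0.0028,0.0015,-0.037,0,0,0,-0.2],[0.0028,0.0015,-0.037,0,0,0,-0.4],[0.0028,0.0015,-0.037,0,0,0,-0.45]]}}

```text
time_s: 25.92
ee_pos: [0.4301, -0.2069, 0.0376]
eef_rot: [3.142, -0.003, 2.554]
force: [-0.2, 0.0, 0.2]
grip_width: 0.0305
```

```bash
python3 s.py l2;python3 - <<'E'
import cv2
a=cv2.imread('pics/l2_scene.png')[170:245,230:330];cv2.imwrite('pics/l2c.png',cv2.resize(a,(800,600),interpolation=cv2.INTER_CUBIC))
E
```

```text
25.9167 [ 0.4301 -0.2069  0.0376] [ 3.142e+00 -3.000e-03  2.554e+00] 0.030494379250716252 [-0.2  0.   0.2] [-0.53  0.36  1.88  0.    0.9  -1.51]
```

View pics/l2c.png

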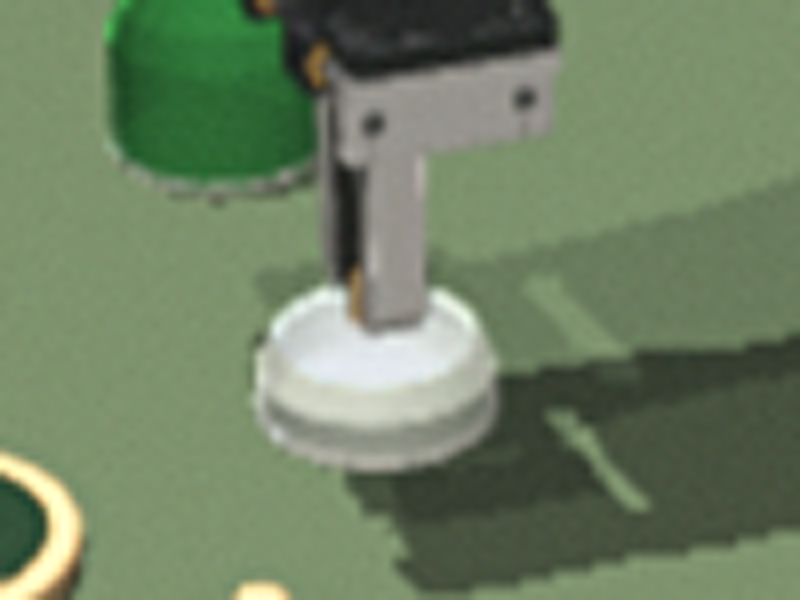

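Emit:
{"api": "servo_tool", "payload": {"rows": [[0,0,0,0,0,0,-0.5],[0,0,0,0,0,0,-0.55],[0,0,0,0,0,0,-1],[0,0,0,0,0,0,-1],[0,0,0,0,0,0,-1],[0,0,0,0,0,0,-1],[0,0,0,0,0,0,-1],[0,0,0,0,0,0,-1]], "newtons": 25}}

```text
time_s: 26.68
ee_pos: [0.4301, -0.207, 0.0377]
eef_rot: [3.141, -0.002, 2.554]
force: [-1.7, 1.1, 3.6]
grip_width: 0.0165
```

Emit:
{"api": "servo_tool", "payload": {"rows": [[0,0,0,0,0,0,-1],[0,0,0,0,0,0,-1],[0,0,0.005,0,0,0,-1],[0,0,0.015,0,0,0,-1],[0,0,0.03,0,0,0,-1],[0,0,0.05,0,0,0,-1],[0,0,0.07,0,0,0,-1],[0,0,0.08,0,0,0,-1]]}}

```text
time_s: 27.35
ee_pos: [0.4306, -0.2073, 0.1204]
eef_rot: [3.141, 0.0, 2.554]
force: [-0.2, 0.4, -0.9]
grip_width: 0.0164
```

```bash
python3 s.py l3;python3 - <<'E'
import cv2
a=cv2.imread('pics/l3_scene.png')[170:245,230:330];cv2.imwrite('pics/l3c.png',cv2.resize(a,(800,600),interpolation=cv2.INTER_CUBIC))
E
```

```text
27.35 [ 0.4306 -0.2073  0.1204] [3.141 0.    2.554] 0.01643337194796846 [-0.2  0.4 -0.9] [-0.53  0.23  1.82  0.    1.09 -1.51]
```

View pics/l3c.png

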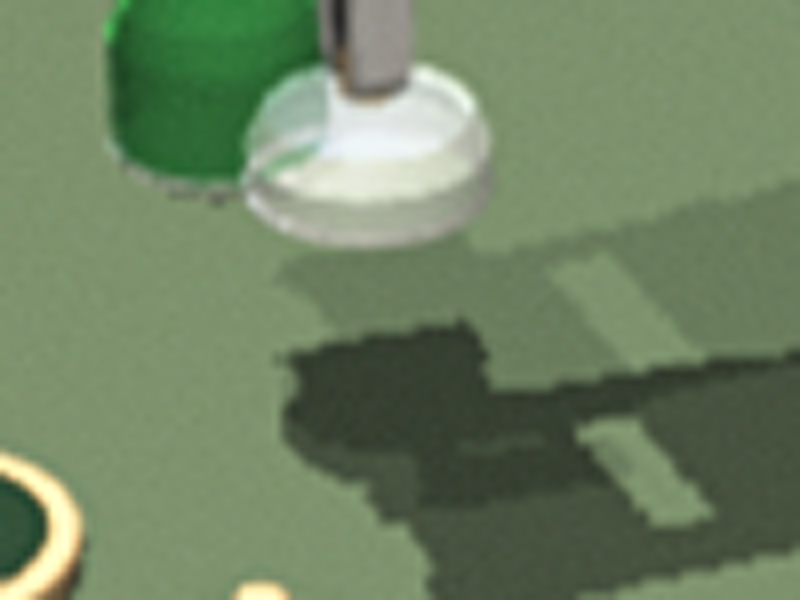

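Emit:
{"api": "servo_tool", "payload": {"rows": [[0.02,-0.007,0,0,0,0,-1],[0.045,-0.016,0,0,0,0,-1],[0.07,-0.025,0,0,0,0,-1],[0.1,-0.036,0,0,0,0,-1],[0.13,-0.046,0,0,0,0,-1],[0.15,-0.053,0,0,0,0,-1],[0.1634,-0.0582,0,0,0,0,-1],[0.1634,-0.0582,0,0,0,0,-1]]}}

```text
time_s: 28.12
ee_pos: [0.5952, -0.2659, 0.1171]
eef_rot: [3.142, -0.001, 2.554]
force: [-0.7, 0.1, -1.4]
grip_width: 0.0163
```

```bash
python3 s.py l4;python3 - <<'E'
import cv2
a=cv2.imread('pics/l4_scene.png')[170:260,160:280];cv2.imwrite('pics/l4c.png',cv2.resize(a,(800,600),interpolation=cv2.INTER_CUBIC))
E
```

```text
28.1167 [ 0.5952 -0.2659  0.1171] [ 3.142e+00 -1.000e-03  2.554e+00] 0.01628194001541235 [-0.7  0.1 -1.4] [-0.48  0.6   1.3   0.    1.24 -1.46]
```

View pics/l4c.png

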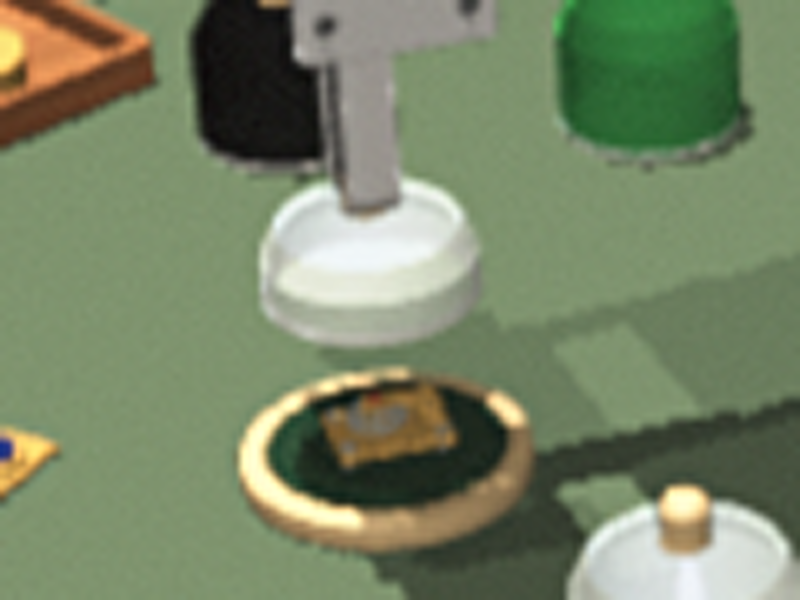

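Emit:
{"api": "servo_tool", "payload": {"rows": [[-0.0005,0.0005,-0.01,0,0,0,-1],[-0.0005,0.0005,-0.02,0,0,0,-1],[-0.0005,0.0005,-0.03,0,0,0,-1],[-0.0005,0.0005,-0.04,0,0,0,-1],[-0.0005,0.0005,-0.05,0,0,0,-1],[-0.0005,0.0005,-0.06,0,0,0,-1],[-0.0005,0.0005,-0.06,0,0,0,-1],[-0.0005,0.0005,-0.06,0,0,0,-1]]}}

```text
time_s: 28.88
ee_pos: [0.5928, -0.2646, 0.057]
eef_rot: [-3.141, -0.003, 2.554]
force: [0.3, -0.4, -1.0]
grip_width: 0.0162
```

```bash
python3 s.py l5;python3 - <<'E'
import cv2
a=cv2.imread('pics/l5_scene.png')[180:270,160:280];cv2.imwrite('pics/l5c.png',cv2.resize(a,(800,600),interpolation=cv2.INTER_CUBIC))
E
```

```text
28.8833 [ 0.5928 -0.2646  0.057 ] [-3.141e+00 -3.000e-03  2.554e+00] 0.016164079509550542 [ 0.3 -0.4 -1. ] [-0.48  0.66  1.35  0.    1.13 -1.46]
```

View pics/l5c.png

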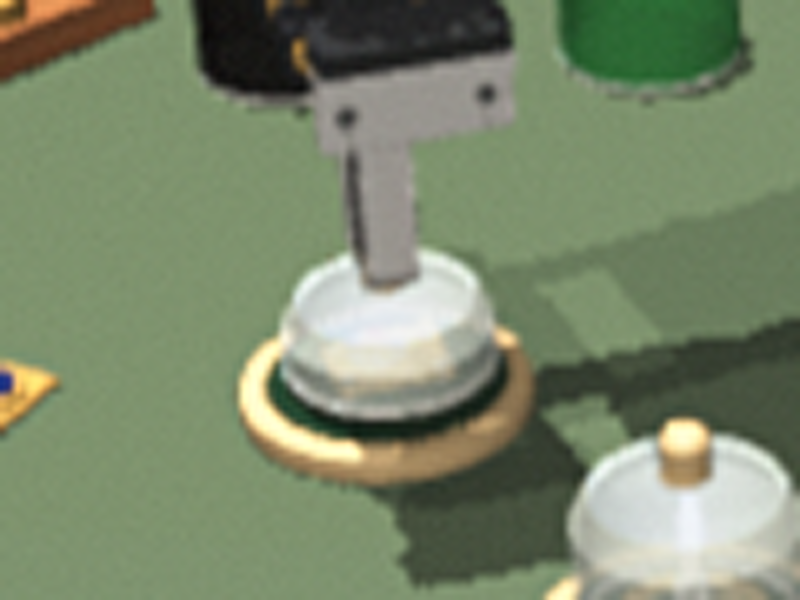

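Emit:
{"api": "servo_tool", "payload": {"rows": [[0.001,-0.001,-0.002,0,0,0,-1],[0.001,-0.001,-0.004,0,0,0,-1],[0.001,-0.001,-0.005,0,0,0,-1],[0.001,-0.001,-0.006,0,0,0,-1],[0.001,-0.001,-0.007,0,0,0,-1],[0.001,-0.001,-0.008,0,0,0,-1],[0.001,-0.001,-0.009,0,0,0,-1],[0.001,-0.001,-0.009,0,0,0,-1]]}}

```text
time_s: 29.65
ee_pos: [0.5944, -0.266, 0.0497]
eef_rot: [3.142, -0.0, 2.554]
force: [-3.1, 0.8, 4.0]
grip_width: 0.016
```

```bash
python3 s.py l6;python3 - <<'E'
import cv2
a=cv2.imread('pics/l6_scene.png')[180:270,160:280];cv2.imwrite('pics/l6c.png',cv2.resize(a,(800,600),interpolation=cv2.INTER_CUBIC))
E
```

```text
29.65 [ 0.5944 -0.266   0.0497] [ 3.142 -0.     2.554] 0.01598705408215237 [-3.1  0.8  4. ] [-0.48  0.68  1.35  0.    1.12 -1.46]
```

View pics/l6c.png

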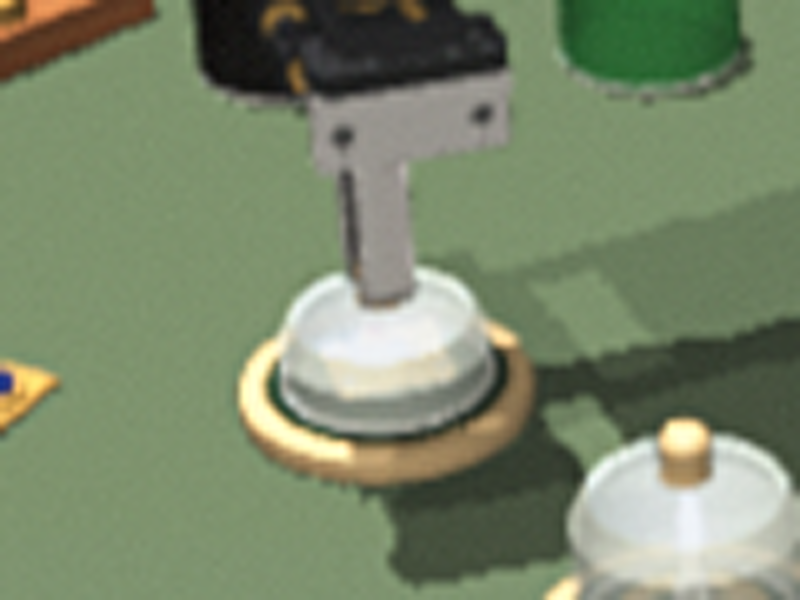

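It's seated, with light contact. I'll release, rise and back away.

Emit:
{"api": "servo_tool", "payload": {"rows": [[0,0,0,0,0,0,-0.6],[0,0,0,0,0,0,-0.4],[0,0,0,0,0,0,-0.2],[0,0,0,0,0,0,-0.1],[0,0,0,0,0,0,0.0],[0,0,0.01,0,0,0,0.0],[0,0,0.04,0,0,0,0.0],[0,0,0.07,0,0,0,0.0]]}}

```text
time_s: 30.42
ee_pos: [0.5938, -0.2657, 0.1202]
eef_rot: [-3.141, -0.003, 2.554]
force: [0.0, 1.0, 0.8]
grip_width: 0.0468
```

Emit:
{"api": "servo_tool", "payload": {"rows": [[0,0,0.04,0,0,0,0],[-0.03,0.01,0.08,0,0,0,0],[-0.06,0.02,0.1,0,0,0,0],[-0.09,0.03,0.1,0,0,0,0],[-0.12,0.04,0.1,0,0,0,0],[-0.15,0.05,0.1,0,0,0,0],[-0.18,0.06,0.1,0,0,0,0],[-0.18,0.06,0.1,0,0,0,0]]}}

```text
time_s: 31.08
ee_pos: [0.4103, -0.2043, 0.2211]
eef_rot: [-3.141, -0.002, 2.554]
force: [-0.2, 0.1, 0.9]
grip_width: 0.0472
```

```bash
python3 s.py f1;python3 - <<'E'
import cv2
a=cv2.imread('pics/f1_scene.png')[170:350,190:430];cv2.imwrite('pics/f1c.png',cv2.resize(a,(800,600),interpolation=cv2.INTER_CUBIC))
a=cv2.imread('pics/f1_top.png')[110:280,90:450];cv2.imwrite('pics/f1t.png',cv2.resize(a,(800,378),interpolation=cv2.INTER_CUBIC))
E
```

```text
31.0833 [ 0.4103 -0.2043  0.2211] [-3.141e+00 -2.000e-03  2.554e+00] 0.047184546677732385 [-0.2  0.1  0.9] [-0.54  0.08  1.74 -0.    1.32 -1.52]
```

View pics/f1c.png

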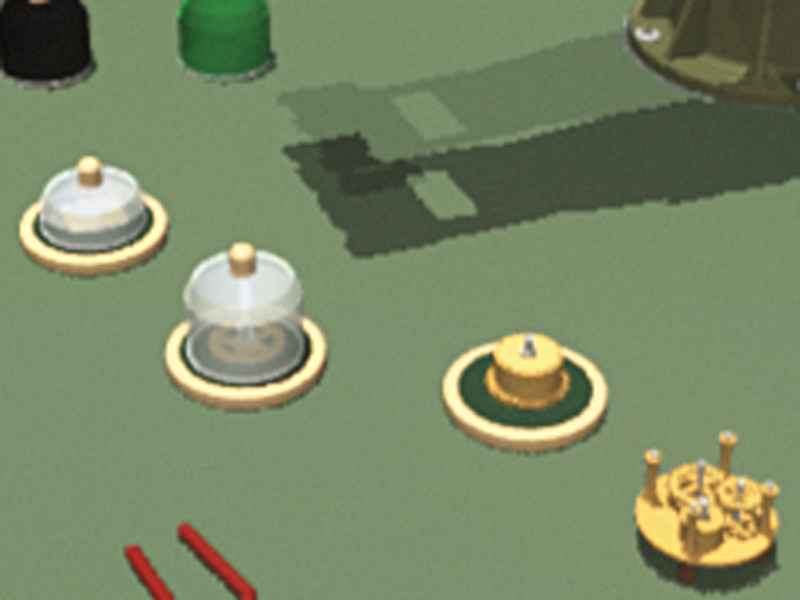

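View pics/f1t.png

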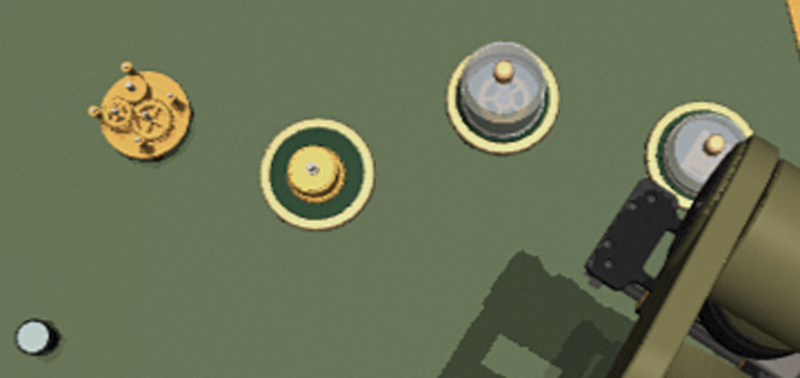

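The arm partly hides the right base, so I'll back off further for one numeric check.

Emit:
{"api": "servo_tool", "payload": {"rows": [[-0.02,0.03,0.02,0,0,0,0],[-0.04,0.06,0.02,0,0,0,0],[-0.05,0.09,0.02,0,0,0,0],[-0.05,0.12,0.02,0,0,0,0],[-0.05,0.15,0.02,0,0,0,0],[-0.05,0.18,0.02,0,0,0,0],[-0.05,0.2,0.02,0,0,0,0],[-0.05,0.2,0.02,0,0,0,0]]}}

```text
time_s: 31.85
ee_pos: [0.3645, -0.0032, 0.2421]
eef_rot: [3.141, 0.0, 2.556]
force: [-0.3, -0.2, 0.5]
grip_width: 0.0473
```

```bash
python3 s.py f2;python3 - <<'E'
from h import *
p0=cv2.imread('pics/top0.png')[:,:,::-1]
p=dict(np.load('pics/f2_top.npz'));s=dict(np.load('pics/f2_scene.npz'))
a=p['image'][130:230,195:445];cv2.imwrite('pics/f2t.png',cv2.resize(a,(800,320),interpolation=cv2.INTER_CUBIC)[:,:,::-1])
y,x=np.mgrid[:480,:640]
for q,n,rois in((p,'top',dict(tall=(316,140,.091),low=(411,173,.061))),(s,'scene',dict(tall=(262,247,.085),low=(217,220,.055)))):
    h=cv2.cvtColor(q['image'],cv2.COLOR_RGB2HSV)
    for k,(u,v,z) in rois.items():
        u,v=w2px(q,{'tall':(.652,-.072,z),'low':(.594,-.2655,z)}[k])
        m=((x-u)**2+(y-v)**2<81)&(h[...,1]>70)&(h[...,0]<30)&(h[...,2]>110)
        c=np.array([x[m].mean(),y[m].mean()]);print(n,k,m.sum(),c.round(1),px2w(q,*c,z).round(4)[:2])
d=np.abs(p['image'].astype(int)-p0).max(2)
print('movement diff',d[130:190,125:185].max(),'eyeglass diff',d[248:275,93:122].max())
E
```

```text
31.85 [ 0.3645 -0.0032  0.2421] [3.141 0.    2.556] 0.04725422418047653 [-0.3 -0.2  0.5] [-0.11 -0.16  1.93  0.    1.37 -1.1 ]
top tall 53 [316.4 141. ] [ 0.6526 -0.0728]
top low 45 [411.4 174.3] [ 0.5924 -0.2669]
scene tall 54 [262.1 247.9] [ 0.6543 -0.0704]
scene low 48 [216.4 221.4] [ 0.5933 -0.2659]
movement diff 10 eyeglass diff 12
```

View pics/f2t.png

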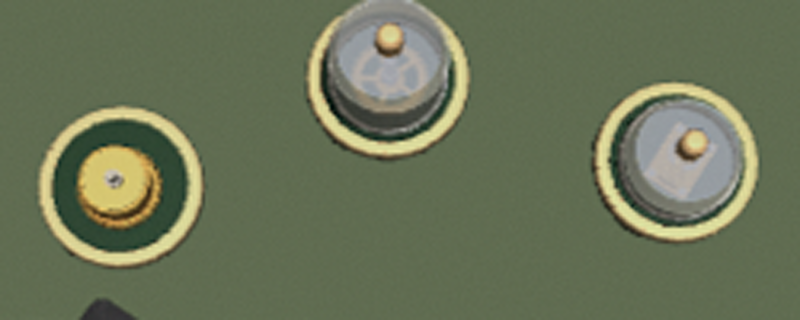

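All three parts and both covers are central and standing flat, and the bystanders haven't moved. Handing in.

```bash
python3 -c "
from station import hand_in
print(hand_in())"
```

```text
the job is handed in; nothing more can be done
None
```

I put the barrel, centre wheel and platform escapement on the left, middle and right bases. The tall clear cover is over the wheel and the low one over the escapement. The job was handed in at about 32 s of the 106 s allowed; no verdict was reported.

- **Covers:** in my last pictures each cover's knob is within about 4 mm of its base's measured centre, and both covers look level.
- **Parts:** the barrel, wheel and escapement look about 1–3 mm off centre at most in the top-view crops.
- **Bystanders:** the areas around the movement and the eyeglass look the same as at the start.
- **Disagreement:** the two cameras differed by about 4–6 mm on where the base centres are. I went by the top view, and the 12 mm tolerance covers the difference.
- **Force:** the barrel was pressed onto its base with about 22 N before release. The two covers touched down at 4–6 N, and the wheel and the escapement with less.

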